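# Pin a cart wheel with its R-clip

### The job

Slide the loose wheel back along its axle until it is fully home against the beam and the cross-drilled hole near the axle's end comes clear. Then take the large R-clip from the slotted rack, feel for the hole with its straight leg and push it straight down through the axle until the bow springs over and hugs the axle, as on the finished wheel, without ever forcing the clip; leave the small clip and the T-pin in the rack and let go.

Things in the scene. Friction and masses are not known exactly. Their poses are not given: they have to be found in the camera images.
- cart: wooden axle beam in a low jig fixed to the bench, a finished wheel at its far end. Origin on the bench straight below the axle's axis; z up; y along the axle, from the loose wheel's free axle end (-y) inboard to the beam (+y, from 75 mm). Axle 20 mm thick, its axis 85 mm above the origin. The jig reaches 75 mm to each side, a clamp handle to x = 140 mm at y = 205 mm
- hole_zone (a point): cart's point x = 0, y = 0 on the axle's axis, axes as the cart's: nominal place of the upright cross-hole. The hole is 6.6 mm wide, right through the axle and centred across it (x = 0), but hand-drilled: its centre lies anywhere from y = -7 to +7 mm here. The axle's end face is 16 mm outboard (-y) of the hole. Edges not countersunk
- wheel (a joint): how far (m) the loose wheel stands outboard of home; 0 = home against the beam. It starts 24 to 31 mm out, its hub hiding the hole; slides with 3 N of friction, stays where left, stops dead when home
- washer (a point): centre of the steel washer face at the outboard end of the loose wheel's hub, on the axle's axis; at y = +13 mm of the cart when home. Hub 44 mm across, 60 mm long; wheel disc 130 mm across, 28 mm thick, its outer face 25 mm inboard of the washer face
- clip: large R-clip of 5 mm spring wire, leg down in a rack slot; 45 g. Origin at the middle of its double-wound loop: 25 mm wide (x), 10 mm thick (y), z from -20.5 to +20.5 mm, sides straight and upright from z = -9 to +9 mm (grip across x). z up; y square to the clip's plane. Straight leg at x = -10 mm, bowed leg on its +x side; either may face either side of the axle
- clip_bow (a joint): how far (rad) the bowed leg is sprung open: 0 relaxed, 0.06 to 0.1 as its throat passes the axle. The leg enters the hole freely; once its tip is 28 mm below the axle's top the bow's flare meets the axle, the push rises to 5 to 10 N some 6 mm further down, then turns into a pull of 5 to 12 N that draws the clip home. Pushing on beyond, it resists again
- leg_tip (a point): cropped, nearly flat tip (4 mm across its end face, 5 mm from 0.8 mm up) of the large clip's straight leg, at x = -10, y = 0, z = -100 mm of the clip
- clip_seat (a point): point of the large clip's straight leg that lies on the axle's axis once fitted: x = -10, y = 0, z = -58 mm of the clip. The bow's half-round, 20 mm across inside, is centred here; the throat is 11 mm lower, the flare ends 28 mm lower at x = +4 mm. The clip's y must lie along the axle
- rack: wooden block 56 x 170 x 80 mm, fixed, origin under its centre, long side along y. Three slots 29 mm (x) by 7 mm (y) right through it at y = -55, 0, +55 mm hold large clip, small clip and T-pin in any order; their loops rest on its top, legs hang inside, axes as the rack's. Large clip's origin 100 mm above the bench
- small_clip: smaller R-clip of 4 mm wire in another slot, loop 18 mm wide, 30 mm high; origin at the middle of its loop; stays there
- tee_pin: plain straight pin 6 mm thick with a cross-bar 44 mm long (8 mm thick), in another slot; origin at the middle of the cross-bar; stays there
There are look-alikes about, which are no part of the job. What is shaped like the clip but blue or yellow is not meant.

How it is judged (in metres and radians):
On the way, in this order (a step that is already met when the one before it is completed fails the run):
1. the loose wheel is fully home against the beam (within 2 mm) (value of joint wheel below 0.002 m), for 0.2 s.
2. the large clip is out of the rack (lifted 60 mm) (height (world z) of clip above 0.16 m), for 0.1 s.
At the end, for the whole second after the job is handed in: Wheel home within 3 mm. Large clip at rest with its straight leg through the hole, upright within 0.15 rad, seat point within 4 mm of the axle's axis in height, 3 mm across, and y from -10.5 to +12 mm of the cart; clip square to the axle within 0.25 rad; bow closed again (under 0.04 rad) (value of joint wheel below 0.003 m and x of clip_seat in the frame of cart between -0.003 and 0.003 m and y of clip_seat in the frame of cart between -0.0105 and 0.012 m and z of clip_seat in the frame of cart between 0.081 and 0.089 m and angle between clip's own z axis and vertical below 0.15 rad and angle between the y axis of clip and the y axis of cart, either way round below 0.25 rad and value of joint clip_bow below 0.04 rad and linear speed of clip below 0.01 m/s); the robot touches nothing.
It fails at once if the tip of the large clip's straight leg is pressed on the axle or the wheel with more than 25 N (contact force between clip_c10 and cart above 25 N).
It fails at once if the small clip is disturbed (moved more than 15 mm) (distance of small_clip from where it was at the start of the episode above 0.015 m).
It fails at once if the T-pin is disturbed (moved more than 15 mm) (distance of tee_pin from where it was at the start of the episode above 0.015 m).
It also fails if it takes over 67 s, if anything falls off the work surface, if the arm or the gripper's body presses on something with over 40 N, if the wrist force passes 120 N, or if a joint passes its speed limit or range.

### The arm

A 6-joint arm with a two-finger parallel gripper is mounted at the origin on the work surface. World frame = base frame: x ahead of the robot, y to its left, z up, the work surface at z = 0. Lengths are in mm, angles in rad, forces in N, time in s.
With the tool pointing down it reaches from about 350 to 875 mm from the base axis. Payload 15.5 kg.
Tool frame: the origin (TCP) lies midway between the tips of the shut fingers; the grasp point (between the pads) lies 19 mm behind it; z points along the fingers, y is the direction in which the jaws open and shut (so a half turn about z gives the same grasp; the last joint's range is limited). The gripper opens to 85 mm and grips with 20 to 120 N. Pads are 22 mm wide; open, the fingers measure 114 mm over their backs; the gripper's body (76 mm by 85 mm) begins 54 mm behind the grasp point. The pads swing forward as they close: fully open they stand 13 mm farther back than shut.
Start: joints at [1.159, 0.494, 1.345, -0, 1.302, -0.096], TCP at [194.106, 594.095, 231.277] pointing down, gripper open.
Joint ranges: [-2.91, 2.91], [-0.82, 2.16], [0.22, 2.67], [-1.22, 4.37], [0.12, 2.79], [-3.08, 3.08]. Speed limits (rad/s): [1.89, 1.89, 2.57, 3.01, 3.01, 3.01].

### API

Orientations are given as a 3x3 rotation matrix whose columns are the frame's x, y, z axes.
In Python, from station import bot gives the robot as it stands.
- The arm moves only by the tool servo_tool, never from a script. Its argument "steps" is a list of rows, each a list of 7 numbers: the turn, a rotation vector about the tool's x, y, z in rad, then the shift along the tool's x, y, z in mm, then the closure, from -1 (fully open) to 1 (shut). In form: [[ax, ay, az, dx, dy, dz, hand], ...]. A call has 1 to 8 rows; each row shifts and turns the commanded pose from where the row before left it, along the tool's axes as they then stand; what a row does not reach is not made up. A row lasts 1/10 s, in which the tool goes at most 50 mm and 8.59 degrees, less where a joint would pass 70% of its speed; a pose out of reach is approached as far as the arm can. A call is refused whole if a number of a shift passes 50 or a number of a turn 0.15, either way. A call with a gripper value outside its range is refused whole. The fingers move at their own pace and stop on an object; "force" is the grip in N (left out, the last holds). Time passes only in rows, so rows that do not move let the fingers close. It gives the time, the measured TCP pose, the force and the opening at its end, in the units of the state.
- bot.state(): the state, without advancing time (a new reading comes with each control period).
- bot.get_image(name): name is "scene" or "top" or "wrist"; returns (picture, depth): 384x512x3 uint8, blue, green, red; 384x512 float32, mm along the optical axis (not along the pixel's ray), 0 where there is no reading.
- bot.camera_params(name): a dict with "fx", "fy", "cx", "cy" (pixels), "R" (3x3) and "t" (3): a world point X has camera coordinates R X + t; the wrist camera has in their place "mount" (4x4, takes a point from camera to tool coordinates, whose origin is the TCP and whose axes are the flange's). Camera axes: x right, y down, z forward; pixel columns grow to the right and rows downward; lengths in mm; the calibration is good to about 2 mm. A picture is of the moment at which its call begins: read the wrist's pose just before it. camera_params takes no time and is no camera call.
- bot.hand_in(): hands the job in, once; it reports no verdict.
The state is a dict: "time_s": time; "q": joint angles; "joint_velocities": joint speeds; "joint_efforts": joint torques, N m; "tool_pos": TCP position; "orientation": TCP orientation; "wrist_force": force on the tool from outside, world axes, zero at the start; "wrist_torque": the same for the moment, N m; "grip_width": opening from 0.0 (shut) to 1.0 (fully open).
Only numpy, scipy, OpenCV 4.12 (cv2) and the standard library are available. Lean on these libraries where they do the work, as an engineer would, in place of code of your own. Each camera call takes 0.05 s, during which the arm holds its last target.

## Working session

There is one attempt and no reset: what is moved stays moved. The work goes in short steps, Python scripts to look and compute and a tool call to move; the robot and the scene stay as the last step left them, time stands still between calls to the robot, and variables do not carry over. Pictures are saved under pics/ and viewed, and the job is handed in when it is done.

Besides the shell and the picture viewer there is one more tool, called after "Call:" by a JSON object that holds its "name" and its "arguments", one argument or row to a line. servo_tool: Moves the arm, as the interface text tells. Its arguments: {"type":"object","properties":{"steps":{"type":"array","items":{"type":"array","items":{"type":"number"}}},"force":{"type":"number"}},"required":["steps"]}

```bash
ls; mkdir -p pics
python3 - <<'E'
from station import bot
import cv2,numpy as np
print(bot.state())
for n in ["scene","top","wrist"]:
    p=bot.camera_params(n); print(n,p)
    im,d=bot.get_image(n); cv2.imwrite(f"pics/{n}0.png",im); np.save(f"pics/{n}0.npy",d)
E
```

```text
pics
{'time_s': 0.0, 'q': array([ 1.15947434e+00,  4.94180623e-01,  1.34615362e+00, -3.57649268e-05,
        1.30250077e+00, -9.55333158e-02]), 'joint_velocities': array([0.00035983, 0.00067927, 0.00032915, 0.00046801, 0.00041309,
       0.00275141]), 'joint_efforts': array([-2.80107313e-03, -8.82150507e+01, -3.83880472e+01, -3.09440793e-04,
        1.02802209e-02, -2.44118455e-04]), 'tool_pos': array([193.98166856, 593.74183334, 230.69423102]), 'orientation': array([[-9.50554673e-01,  3.10556916e-01, -4.65110905e-04],
       [ 3.10557253e-01,  9.50553978e-01, -1.15252170e-03],
       [ 8.41894367e-05, -1.23997845e-03, -9.99999228e-01]]), 'wrist_force': array([0.38211005, 0.34306844, 0.64037507]), 'wrist_torque': array([-0.02398183, -0.00687153,  0.00628367]), 'grip_width': 1.0001062889520638}
scene {'fx': 374.279097130954, 'fy': 374.279097130954, 'cx': 261.93926696483084, 'cy': 185.20547318957082, 'R': array([[ 0.81470772,  0.57963589, -0.01653995],
       [ 0.35888536, -0.52642543, -0.77076427],
       [-0.45546968,  0.62201166, -0.6369057 ]]), 't': array([-244.67626252, -196.46057157, 1065.6604098 ])}
top {'fx': 387.7056393659853, 'fy': 387.7056393659853, 'cx': 257.54684145302144, 'cy': 195.36605714289945, 'R': array([[-0.09659918, -0.99532157, -0.00189157],
       [-0.97457773,  0.09497157, -0.20292521],
       [ 0.20215548, -0.01775893, -0.97919241]]), 't': array([-154.30618034,  473.48343651,  740.2856755 ])}
wrist {'fx': 270.3308378025461, 'fy': 270.3308378025461, 'cx': 255.26672177389457, 'cy': 191.06457169561614, 'mount': array([[-1.34691202e-04, -9.63750374e-01, -2.66805546e-01,
         6.82755794e+01],
       [ 9.99999900e-01, -1.62965169e-05, -4.45963047e-04,
        -1.31128096e+00],
       [ 4.25449052e-04, -2.66805579e-01,  9.63750280e-01,
        -1.43002797e+02],
       [ 0.00000000e+00,  0.00000000e+00,  0.00000000e+00,
         1.00000000e+00]])}
```

View pics/scene0.png

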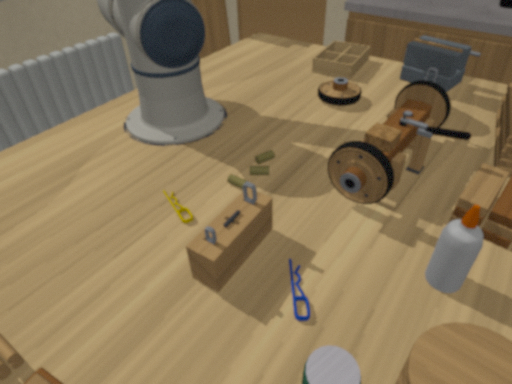

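View pics/top0.png

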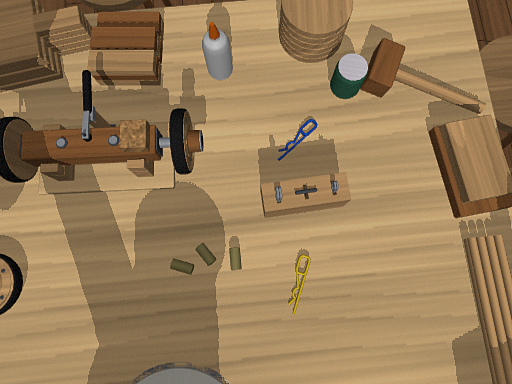

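View pics/wrist0.png

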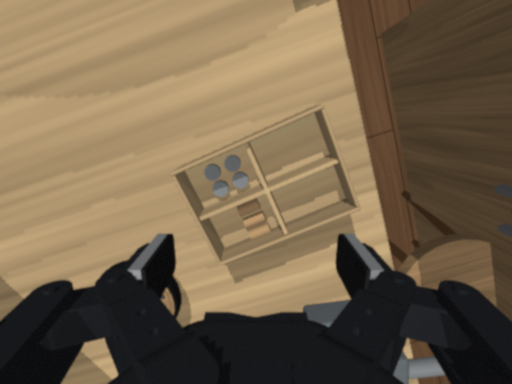

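The scene and top views show the rack near top pixel (305,190) with two clips at its ends and the T-pin in the middle. The loose wheel is at (183,140), with its axle pointing right (world -y). Next I'll measure with depth.

```bash
cat > h.py <<'E'
import numpy as np,cv2
from station import bot
def cam(n):
    return bot.camera_params(n)
def wpose(n,st=None):
    """R,t world->cam"""
    p=cam(n)
    if n!="wrist": return p,p["R"],p["t"]
    T=np.eye(4);T[:3,:3]=st["orientation"];T[:3,3]=st["tool_pos"]
    C=np.linalg.inv(T@p["mount"]); return p,C[:3,:3],C[:3,3]
def cloud(n,d,st=None):
    p,R,t=wpose(n,st)
    v,u=np.mgrid[:d.shape[0],:d.shape[1]]
    X=np.stack([(u-p["cx"])/p["fx"]*d,(v-p["cy"])/p["fy"]*d,d],-1)
    W=(X-t)@R
    W[d<=0]=np.nan
    return W
def ray(n,u,v,z,st=None):
    p,R,t=wpose(n,st)
    dr=R.T@np.array([(u-p["cx"])/p["fx"],(v-p["cy"])/p["fy"],1]); o=-R.T@t
    return o+dr*(z-o[2])/dr[2]
def proj(n,X,st=None):
    p,R,t=wpose(n,st)
    c=R@np.asarray(X,float)+t
    return np.array([p["fx"]*c[0]/c[2]+p["cx"],p["fy"]*c[1]/c[2]+p["cy"]])
E
python3 - <<'E'
from h import *
im=cv2.imread("pics/top0.png");d=np.load("pics/top0.npy")
W=cloud("top",d)
print(np.nanmedian(W[330:350,330:400,2]))
np.set_printoptions(precision=1,suppress=True,linewidth=150)
# rack top
m=(abs(W[...,2]-80)<5); m[:150]=0;m[240:]=0;m[:,:240]=0;m[:,370:]=0
pts=W[m][:,:2].astype(np.float32); print(len(pts),cv2.minAreaRect(pts), np.median(W[m][:,2]))
m=(W[...,2]>88); m[:150]=0;m[240:]=0;m[:,:240]=0;m[:,370:]=0
n,l,s,c=cv2.connectedComponentsWithStats(m.astype(np.uint8))
for i in range(1,n):
    q=W[l==i]; print(s[i],q.mean(0),q.min(0),q.max(0))
# cart
for name,(u0,v0,u1,v1) in dict(tip=(190,120,210,160),wheel=(165,100,200,175),axle=(155,130,175,155),beam=(20,120,160,165)).items():
    q=W[v0:v1,u0:u1].reshape(-1,3); q=q[q[:,2]>40]; print(name,len(q),np.nanmin(q,0),np.nanmax(q,0))
c=cv2.resize(im[90:220,130:260],None,fx=6,fy=6,interpolation=cv2.INTER_NEAREST)[:600];cv2.imwrite("pics/c1.png",c)
c=cv2.resize(im[165:225,250:360],None,fx=7,fy=7,interpolation=cv2.INTER_CUBIC);cv2.imwrite("pics/c2.png",c)
s=cv2.imread("pics/scene0.png");cv2.imwrite("pics/c3.png",cv2.resize(s[175:275,180:280],None,fx=6,fy=6,interpolation=cv2.INTER_CUBIC))
cv2.imwrite("pics/c4.png",cv2.resize(s[75:215,320:480],None,fx=4,fy=4,interpolation=cv2.INTER_CUBIC))
E
```

```text
0.48471156491525685
2204 ((448.5609130859375, -292.7521667480469), (56.855926513671875, 170.27967834472656), 2.6089210510253906) 80.43213205497037
[332 181   7  11  50] [ 449.3 -346.8  105.4] [ 441.7 -351.1   88. ] [ 458.4 -342.9  111.7]
[275 186   7  15  80] [ 443.5 -237.2  116. ] [ 432.7 -242.3   89.2] [ 456.8 -232.3  122.5]
[306 189  11   4  16] [ 448.6 -301.7   88.9] [ 445.  -312.5   88.1] [ 451.4 -293.2   90.3]
[296 191   5   3  10] [ 446.8 -277.4   88.8] [ 444.8 -281.2   88. ] [ 449.1 -273.2   89.6]
[302 190   4   3   7] [ 448.  -286.9   89. ] [ 446.1 -290.5   88.3] [ 450.2 -284.8   90.5]
tip 311 [542.5 -99.2  40.4] [624.8 -68.3 108.6]
wheel 1569 [507.5 -96.8  40.1] [630.7 -25.2 152.2]
axle 384 [530.7 -57.2  64.6] [596.2  -8.5 151.3]
beam 5574 [532.5 -16.3  40.4] [651. 260. 142.]
```

View pics/c1.png

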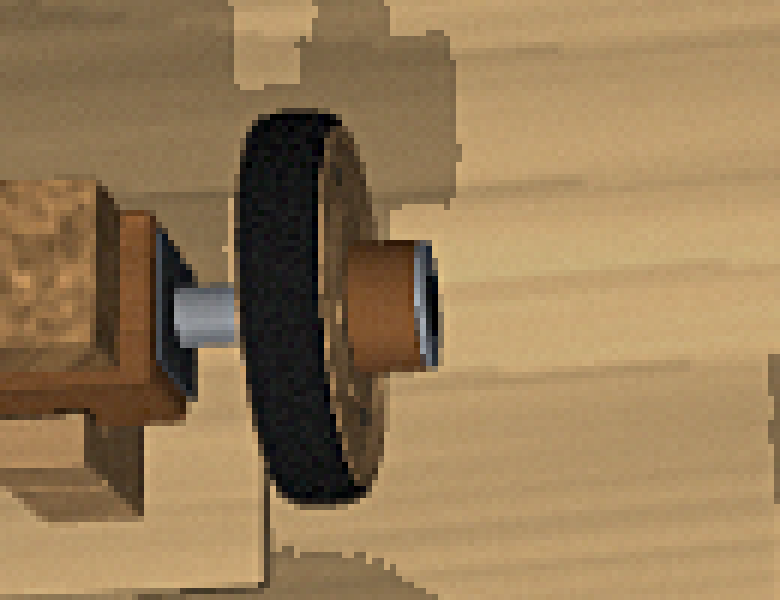

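View pics/c2.png

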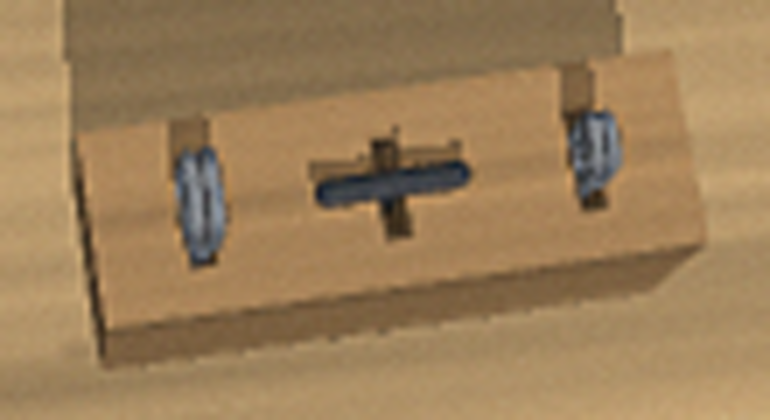

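View pics/c3.png

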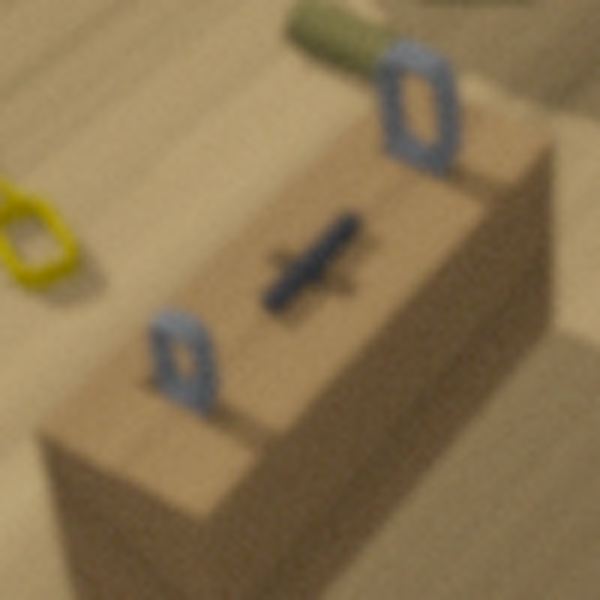

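View pics/c4.png

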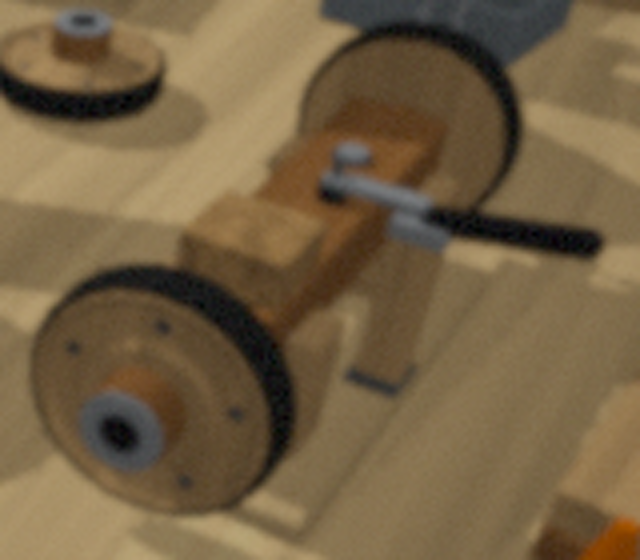

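Run:
```python
from h import *
np.set_printoptions(precision=1,suppress=True,linewidth=150)
d=np.load("pics/top0.npy");W=cloud("top",d)
# hub & axle & beam profiles: for columns of y, x-range at z>thr
def prof(u0,u1,v0,v1,zmin,zmax=200,step=5):
    q=W[v0:v1,u0:u1].reshape(-1,3);q=q[(q[:,2]>zmin)&(q[:,2]<zmax)]
    for y in np.arange(np.floor(q[:,1].min()/step)*step,q[:,1].max(),step):
        s=q[(q[:,1]>=y)&(q[:,1]<y+step)]
        if len(s)>3: print(y,len(s),s[:,0].min(),s[:,0].max(),'mid',(s[:,0].min()+s[:,0].max())/2,'zmax',s[:,2].max(), 'x@zmax',s[np.argsort(-s[:,2])[:4],0].mean())
prof(150,215,90,180,80)
print('beam/far wheel');prof(0,40,90,200,80,step=6)
d=np.load("pics/scene0.npy");W=cloud("scene",d)
# washer face in scene
im=cv2.imread("pics/scene0.png")
for v in range(174,194,2): print(v,[tuple(np.round(W[v,u]).astype(int)) for u in range(340,366,4)])
```

```text
-100.0 61 550.7287420622002 590.1618011409934 mid 570.4452716015968 zmax 107.92849926264192 x@zmax 573.4769439096448
-95.0 60 549.4054745603889 589.5749331116525 mid 569.4902038360208 zmax 108.31786645614346 x@zmax 572.9924690241962
-90.0 55 549.4441028724689 590.5457864853604 mid 569.9949446789146 zmax 108.61020649465601 x@zmax 570.293145686507
-85.0 59 550.0272770264901 590.3026252848094 mid 570.1649511556498 zmax 107.73841283217556 x@zmax 572.5922911684735
-80.0 67 550.4055104970307 629.5243171554786 mid 589.9649138262546 zmax 125.19333917636406 x@zmax 618.9317532730511
-75.0 287 513.2205407798789 630.1722297012924 mid 571.6963852405856 zmax 149.18855414372274 x@zmax 577.9412911976791
-70.0 222 508.5820976661852 630.7320255063709 mid 569.657061586278 zmax 151.84058272607083 x@zmax 576.6844115234655
-65.0 174 508.01549314310853 630.618872756162 mid 569.3171829496353 zmax 152.1656709423341 x@zmax 573.1548529975722
-60.0 179 507.7253397402619 626.0016541084655 mid 566.8634969243637 zmax 150.65526537727763 x@zmax 572.1297035503417
-55.0 164 507.48877331361115 628.170591619033 mid 567.
[... 5318 characters left out ...]
np.int64(592), np.int64(-76), np.int64(66))]
190 [(np.int64(545), np.int64(-73), np.int64(36)), (np.int64(552), np.int64(-70), np.int64(37)), (np.int64(570), np.int64(-98), np.int64(66)), (np.int64(578), np.int64(-100), np.int64(71)), (np.int64(586), np.int64(-101), np.int64(76)), (np.int64(585), np.int64(-74), np.int64(56)), (np.int64(592), np.int64(-73), np.int64(59))]
192 [(np.int64(546), np.int64(-75), np.int64(33)), (np.int64(553), np.int64(-71), np.int64(33)), (np.int64(571), np.int64(-98), np.int64(61)), (np.int64(579), np.int64(-99), np.int64(66)), (np.int64(577), np.int64(-70), np.int64(44)), (np.int64(585), np.int64(-73), np.int64(50)), (np.int64(592), np.int64(-70), np.int64(52))]
```

```bash
cat >> h.py <<'E'
def plan(tx,ty,tz,yaw_deg,n,st=None):
    """rows (az,dx,dy,dz) from present pose to target"""
    st=st or bot.state(); R=st["orientation"]; p=st["tool_pos"]
    yaw0=np.degrees(np.arctan2(R[1,0],R[0,0])); dy=(yaw_deg-yaw0+180)%360-180
    D=(np.array([tx,ty,tz])-p)/n
    print("yaw0",yaw0,"p",p)
    for i in range(n):
        a=np.radians(yaw0+dy*(i+1)/n)
        print(f"[0,0,{-np.radians(dy)/n:.4f},{D[0]*np.cos(a)+D[1]*np.sin(a):.1f},{D[0]*np.sin(a)-D[1]*np.cos(a):.1f},{-D[2]:.1f},H],",end="")
    print()
E
python3 -c "
from h import *
plan(568,-150,200,87.3,22)"
```

```text
yaw0 161.90651841271034 p [193.99818861 593.83575528 230.84306888]
[0,0,0.0592,-28.2,-25.2,1.4,H],[0,0,0.0592,-29.6,-23.5,1.4,H],[0,0,0.0592,-31.0,-21.7,1.4,H],[0,0,0.0592,-32.2,-19.9,1.4,H],[0,0,0.0592,-33.3,-17.9,1.4,H],[0,0,0.0592,-34.3,-15.9,1.4,H],[0,0,0.0592,-35.2,-13.9,1.4,H],[0,0,0.0592,-36.0,-11.7,1.4,H],[0,0,0.0592,-36.6,-9.6,1.4,H],[0,0,0.0592,-37.1,-7.4,1.4,H],[0,0,0.0592,-37.5,-5.2,1.4,H],[0,0,0.0592,-37.7,-3.0,1.4,H],[0,0,0.0592,-37.8,-0.7,1.4,H],[0,0,0.0592,-37.8,1.5,1.4,H],[0,0,0.0592,-37.7,3.7,1.4,H],[0,0,0.0592,-37.4,6.0,1.4,H],[0,0,0.0592,-37.0,8.2,1.4,H],[0,0,0.0592,-36.4,10.3,1.4,H],[0,0,0.0592,-35.7,12.5,1.4,H],[0,0,0.0592,-34.9,14.5,1.4,H],[0,0,0.0592,-34.0,16.6,1.4,H],[0,0,0.0592,-33.0,18.6,1.4,H],
```

Call:
{"name": "servo_tool", "arguments": {
  "steps": [
    [0,0,0.06,-28,-25,0,0.3],
    [0,0,0.06,-30,-23,0,0.3],
    [0,0,0.06,-31,-22,0,0.3],
    [0,0,0.06,-32,-20,0,0.3],
    [0,0,0.06,-33,-18,0,0.3],
    [0,0,0.06,-34,-16,0,0.3],
    [0,0,0.06,-35,-14,0,0.3],
    [0,0,0.06,-36,-12,0,0.3]
  ],
  "force": 40
}}

```text
time_s: 0.95
tool_pos: [344.5, 330.7, 231.3]
orientation: [[-0.698, 0.716, -0.0], [0.716, 0.698, -0.0], [-0.0, -0.0, -1.0]]
wrist_force: [0.2, -0.3, -0.6]
grip_width: 0.351
```

Call:
{"name": "servo_tool", "arguments": {
  "steps": [
    [0,0,0.06,-37,-10,0,0.3],
    [0,0,0.06,-37,-7,0,0.3],
    [0,0,0.06,-37,-5,0,0.3],
    [0,0,0.06,-38,-3,0,0.3],
    [0,0,0.06,-38,-1,0,0.3],
    [0,0,0.06,-38,1,0,0.3],
    [0,0,0.06,-38,4,0,0.3],
    [0,0,0.06,-37,6,0,0.3]
  ]
}}

```text
time_s: 1.75
tool_pos: [494.0, 66.7, 231.2]
orientation: [[-0.288, 0.958, -0.0], [0.958, 0.288, 0.0], [0.0, -0.0, -1.0]]
wrist_force: [0.2, -0.5, -0.6]
grip_width: 0.349
```

```bash
python3 -c "
from h import *
print(bot.state()['grip_width'])
plan(568,-150,200,87.3,8)"
```

```text
0.34949259163372426
yaw0 106.74762508389573 p [493.95976015  66.72393589 231.23911714]
[0,0,0.0424,-28.5,2.3,3.9,H],[0,0,0.0424,-28.4,3.5,3.9,H],[0,0,0.0424,-28.2,4.7,3.9,H],[0,0,0.0424,-28.0,5.9,3.9,H],[0,0,0.0424,-27.7,7.1,3.9,H],[0,0,0.0424,-27.4,8.2,3.9,H],[0,0,0.0424,-27.0,9.4,3.9,H],[0,0,0.0424,-26.6,10.5,3.9,H],
```

Call:
{"name": "servo_tool", "arguments": {
  "steps": [
    [0,0,0.042,-28,2,3,0.3],
    [0,0,0.042,-28,3,3,0.3],
    [0,0,0.042,-28,5,4,0.3],
    [0,0,0.042,-28,6,4,0.3],
    [0,0,0.042,-28,7,4,0.3],
    [0,0,0.042,-27,8,4,0.3],
    [0,0,0.043,-27,10,4,0.3],
    [0,0,0.043,-27,11,4,0.3]
  ]
}}

```text
time_s: 2.55
tool_pos: [577.9, -144.9, 200.9]
orientation: [[0.045, 0.999, -0.0], [0.999, -0.045, 0.0], [0.0, -0.0, -1.0]]
wrist_force: [0.4, 0.8, 0.3]
grip_width: 0.351
```

```bash
python3 -c "
from h import *
st=bot.state()
im,d=bot.get_image('wrist'); cv2.imwrite('pics/w1.png',im)
plan(568.3,-145,84,87.3,4)
import pickle; pickle.dump((st,im,d),open('pics/w1.pkl','wb'))
for X in [(570,-100,85),(570,-90,95)]: print(proj('wrist',X,st))
"
```

```text
yaw0 87.18337023189828 p [ 579.39295834 -148.66854335  200.34230269]
[0,0,-0.0005,0.8,-2.8,29.1,H],[0,0,-0.0005,0.8,-2.8,29.1,H],[0,0,-0.0005,0.8,-2.8,29.1,H],[0,0,-0.0005,0.8,-2.8,29.1,H],
[245.98140607 140.19289014]
[244.9895348  129.89586335]
```

View pics/w1.png

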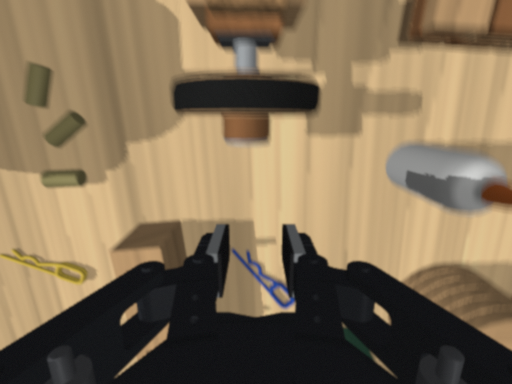

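The wrist view shows the hub at (246,138), within about 2 px of the predicted (246,140). I'll lower so the fingers straddle the axle.

Call:
{"name": "servo_tool", "arguments": {
  "steps": [
    [0,0,0,0,-4,25,0.3],
    [0,0,0,0,-4,30,0.3],
    [0,0,0,0,-3,30,0.3],
    [0,0,0,1,0,25,0.3],
    [0,0,0,1,0,6,0.3],
    [0,0,0,0,0,0,0.3],
    [0,0,0,0,0,0,0.3]
  ]
}}

```text
time_s: 3.3
tool_pos: [567.5, -141.5, 86.4]
orientation: [[0.043, 0.999, 0.001], [0.999, -0.043, -0.0], [-0.0, 0.001, -1.0]]
wrist_force: [-0.2, 0.3, 0.5]
grip_width: 0.35
```

```bash
python3 -c "
from h import *
st=bot.state();print(st['tool_pos'],st['wrist_force'])
im,d=bot.get_image('wrist'); cv2.imwrite('pics/w2.png',im)
im,d=bot.get_image('scene'); cv2.imwrite('pics/s2.png',cv2.resize(im[80:260,280:480],None,fx=3.3,fy=3.3,interpolation=cv2.INTER_CUBIC))
plan(568.3,-120,84,87.3,1)
"
```

```text
[ 567.48291612 -141.50783677   86.36557151] [-0.20033007  0.27336123  0.49010084]
yaw0 87.54055059261955 p [ 567.62467153 -141.63961195   86.58946993]
[0,0,0.0042,21.6,-0.3,2.6,H],
```

View pics/w2.png

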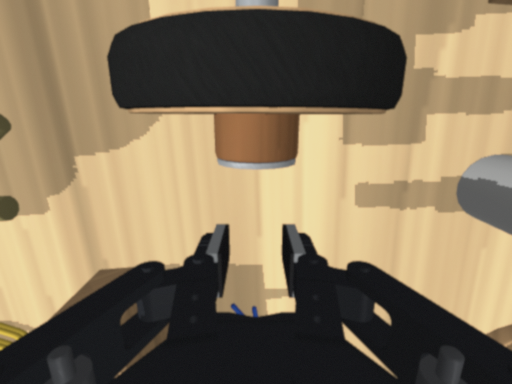

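View pics/s2.png

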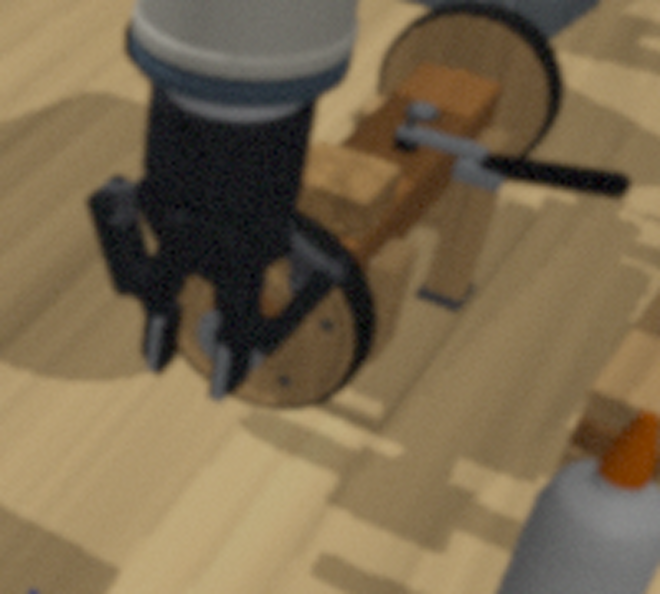

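Call:
{"name": "servo_tool", "arguments": {
  "steps": [
    [0,0,0,10,0,3,0.3],
    [0,0,0,10,0,0,0.3],
    [0,0,0,6,0,0,0.3],
    [0,0,0,4,0,0,0.3],
    [0,0,0,4,0,0,0.3],
    [0,0,0,4,0,0,0.3],
    [0,0,0,4,0,0,0.3]
  ]
}}

```text
time_s: 4.1
tool_pos: [568.7, -99.5, 82.3]
orientation: [[0.043, 0.999, 0.0], [0.999, -0.043, -0.0], [-0.0, 0.0, -1.0]]
wrist_force: [-0.8, -3.9, 1.3]
grip_width: 0.35
```

Call:
{"name": "servo_tool", "arguments": {
  "steps": [
    [0,0,0,4,0,0,0.3],
    [0,0,0,4,0,0,0.3],
    [0,0,0,2,0,0,0.3],
    [0,0,0,0,0,0,0.3]
  ]
}}

```text
time_s: 4.5
tool_pos: [569.1, -89.0, 82.3]
orientation: [[0.043, 0.999, 0.0], [0.999, -0.043, 0.0], [0.0, 0.0, -1.0]]
wrist_force: [-0.2, 0.7, 0.8]
grip_width: 0.352
```

Call:
{"name": "servo_tool", "arguments": {
  "steps": [
    [0,0,0,1,0,0,0.3],
    [0,0,0,1,0,0,0.3],
    [0,0,0,1,0,0,0.3]
  ]
}}

```text
time_s: 4.8
tool_pos: [569.1, -86.5, 82.2]
orientation: [[0.043, 0.999, -0.0], [0.999, -0.043, -0.0], [-0.0, -0.0, -1.0]]
wrist_force: [0.3, -3.8, -0.5]
grip_width: 0.349
```

Call:
{"name": "servo_tool", "arguments": {
  "steps": [
    [0,0,0,1,0,0,0.3],
    [0,0,0,1,0,0,0.3]
  ]
}}

```text
time_s: 5.0
tool_pos: [569.2, -84.4, 82.3]
orientation: [[0.043, 0.999, -0.0], [0.999, -0.043, -0.0], [-0.0, -0.0, -1.0]]
wrist_force: [0.1, -3.4, 0.2]
grip_width: 0.351
```

Call:
{"name": "servo_tool", "arguments": {
  "steps": [
    [0,0,0,1,0,0,0.3],
    [0,0,0,1,0,0,0.3]
  ]
}}

```text
time_s: 5.2
tool_pos: [569.3, -82.3, 82.3]
orientation: [[0.043, 0.999, -0.0], [0.999, -0.043, 0.0], [0.0, -0.0, -1.0]]
wrist_force: [0.3, -3.6, -0.8]
grip_width: 0.353
```

Call:
{"name": "servo_tool", "arguments": {
  "steps": [
    [0,0,0,1,0,0,0.3],
    [0,0,0,0.5,0,0,0.3]
  ]
}}

```text
time_s: 5.4
tool_pos: [569.4, -80.9, 82.3]
orientation: [[0.043, 0.999, -0.0], [0.999, -0.043, -0.0], [-0.0, -0.0, -1.0]]
wrist_force: [0.0, -6.8, -0.2]
grip_width: 0.347
```

Call:
{"name": "servo_tool", "arguments": {
  "steps": [
    [0,0,0,1,0,0,0.3],
    [0,0,0,0.5,0,0,0.3]
  ]
}}

```text
time_s: 5.6
tool_pos: [569.4, -80.7, 82.3]
orientation: [[0.043, 0.999, -0.0], [0.999, -0.043, -0.002], [-0.002, 0.0, -1.0]]
wrist_force: [-2.9, -18.7, -1.1]
grip_width: 0.351
```

Call:
{"name": "servo_tool", "arguments": {
  "steps": [
    [0,0,0,1,0,0,0.3],
    [0,0,0,0.5,0,0,0.3]
  ]
}}

```text
time_s: 5.8
tool_pos: [569.5, -80.6, 82.3]
orientation: [[0.043, 0.999, -0.0], [0.999, -0.043, -0.004], [-0.004, 0.0, -1.0]]
wrist_force: [-5.4, -33.0, -2.3]
grip_width: 0.35
```

Call:
{"name": "servo_tool", "arguments": {
  "steps": [
    [0,0,0,-3,0,0,0.3],
    [0,0,0,-5,0,-10,0.3],
    [0,0,0,0,0,-25,0.3],
    [0,0,0,0,0,-25,0.3],
    [0,0,0,0,0,-25,0.3],
    [0,0,0,0,0,-15,0.3],
    [0,0,0,0,0,0,0.3],
    [0,0,0,0,0,0,0.3]
  ]
}}

```text
time_s: 6.6
tool_pos: [569.2, -85.8, 182.5]
orientation: [[0.043, 0.999, 0.001], [0.999, -0.043, 0.0], [0.0, 0.001, -1.0]]
wrist_force: [0.3, -0.6, -0.7]
grip_width: 0.348
```

```bash
cat >> h.py <<'E'
import pickle
def shot(n,tag,crop=None,f=1):
    st=bot.state(); im,d=bot.get_image(n); pickle.dump((st,im,d),open(f'pics/{tag}.pkl','wb'))
    cv2.imwrite(f'pics/{tag}.png',im)
    if crop:
        a,b,c,e=crop; cv2.imwrite(f'pics/{tag}_c.png',cv2.resize(im[b:e,a:c],None,fx=f,fy=f,interpolation=cv2.INTER_CUBIC))
    return st,im,d
E
python3 -c "
from h import *
st,im,d=shot('wrist','w3',(180,120,330,240),5)
print(st['tool_pos'],st['wrist_force'])
"
```

```text
[569.159953   -85.77191495 182.54944106] [ 0.25403409 -0.62447776 -0.68616407]
```

View pics/w3.png

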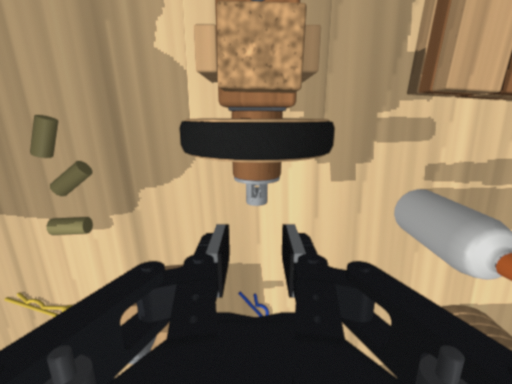

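View pics/w3_c.png

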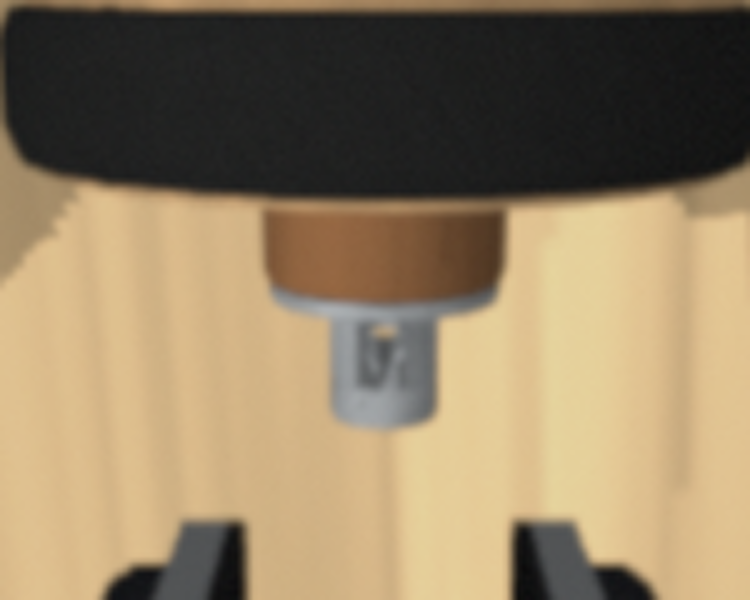

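Call:
{"name": "servo_tool", "arguments": {
  "steps": [
    [0,0,0,-5,0,25,0.3],
    [0,0,0,-5,0,25,0.3],
    [0,0,0,-5,0,18,0.3],
    [0,0,0,0,0,0,0.3],
    [0,0,0,0,0,0,0.3]
  ]
}}

```text
time_s: 7.15
tool_pos: [568.2, -100.7, 114.0]
orientation: [[0.043, 0.999, -0.001], [0.999, -0.043, 0.001], [0.0, -0.001, -1.0]]
wrist_force: [-0.0, 0.4, 0.1]
grip_width: 0.352
```

```bash
python3 -c "
from h import *
st,im,d=shot('wrist','w4',(200,130,310,220),7)
print(st['tool_pos'],st['wrist_force'])
st,im,d=shot('top','t4',(140,90,250,180),7)
"
```

```text
[ 568.23956711 -100.6975742   113.99403604] [-0.00045553  0.39615371  0.09624066]
```

View pics/w4_c.png

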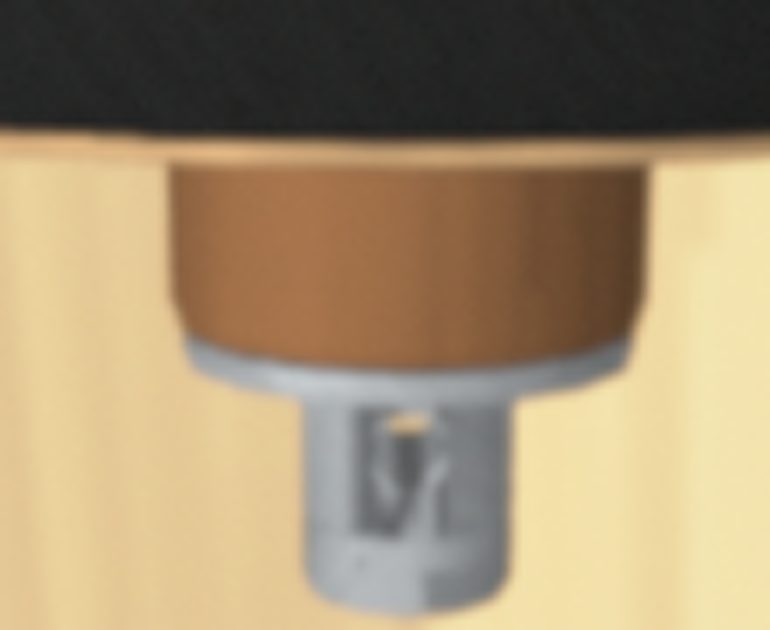

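Call:
{"name": "servo_tool", "arguments": {
  "steps": [
    [0,0,0,-20,0,0,0.3],
    [0,0,0,-20,0,0,0.3],
    [0,0,0,-12,0,14,0.3],
    [0,0,0,0,0,20,0.3],
    [0,0,0,0,0,10,0.3],
    [0,0,0,0,0,0,0.3],
    [0,0,0,0,0,0,0.3]
  ]
}}

```text
time_s: 7.95
tool_pos: [566.5, -152.5, 70.5]
orientation: [[0.043, 0.999, -0.0], [0.999, -0.043, 0.0], [0.0, -0.0, -1.0]]
wrist_force: [-0.1, 0.6, 0.8]
grip_width: 0.348
```

```bash
python3 -c "
from h import *
st,im,d=shot('wrist','w5',(200,50,310,150),6)
print(st['tool_pos'],st['wrist_force'])
"
```

```text
[ 566.45013945 -152.51597634   70.45653136] [-0.06401645  0.57304756  0.79559971]
```

View pics/w5_c.png

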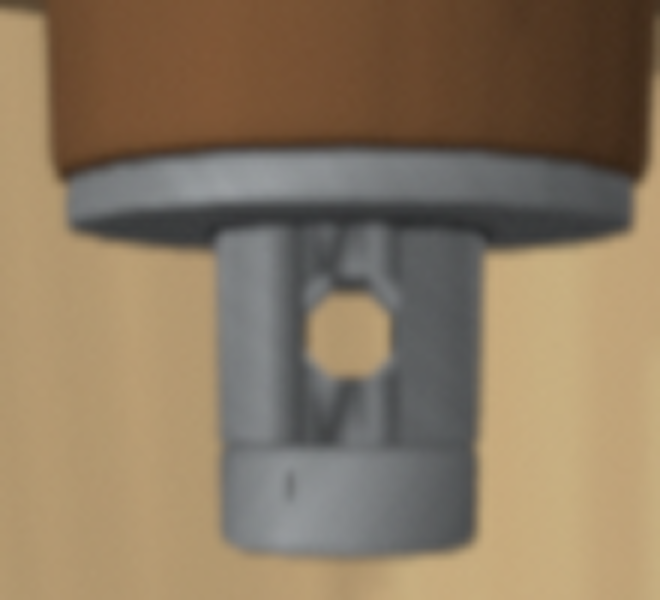

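View pics/w5.png

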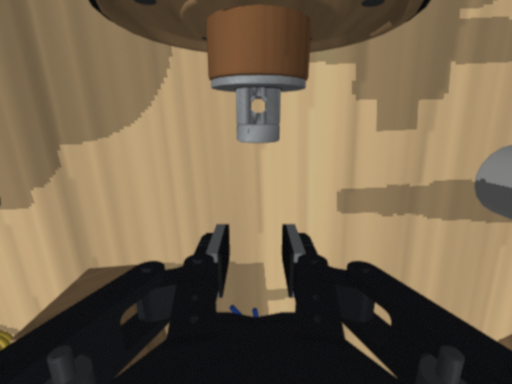

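Looking straight down, the wrist view shows the octagonal through-hole lit by the bench at crop (349,335), i.e. about pixel (257.8,105.4). The hole is centred on the axle, and the axle end is at crop row ≈550.

```bash
python3 -c "
from h import *
st,im,d=pickle.load(open('pics/w5.pkl','rb'))
g=cv2.cvtColor(im,cv2.COLOR_BGR2HSV)
roi=im[85:125,240:280].astype(int); 
# bench-coloured inside the hole: R-B large
m=((roi[...,2]-roi[...,0])>30).astype(np.uint8)
n,l,s,c=cv2.connectedComponentsWithStats(m)
for i in range(1,n):print(s[i],c[i]+[240,85])
u,v=257.75,105.4
for z in (75,85,95): print(z,ray('wrist',u,v,z,st))
print('end',ray('wrist',200+349/6-.5,50+550/6-.5,85,st),ray('wrist',200+349/6-.5,50+550/6-.5,95,st))
print('washer edge',ray('wrist',257.7,50+232/6,107,st))
W=cloud('wrist',d,st)
print('z axle',W[125:140,250:265,2].mean(), 'lateral',W[133,230:290:3].round(1))
print('hole d',W[105,250:266].round(1))
"
```

```text
[ 11  14  14  14 164] [257.74390244 105.5       ]
[39 38  1  2  2] [279.  123.5]
75 [569.80227673 -80.95228347  75.        ]
85 [569.71652037 -81.30266624  85.        ]
95 [569.63076401 -81.65304901  95.        ]
end [569.03304199 -97.29495699  85.        ] [569.00048845 -96.40047974  95.        ]
washer edge [569.74702125 -76.17470351 107.        ]
z axle nan lateral [[ 5.483e+02 -9.770e+01  1.100e+00]
 [ 5.506e+02 -9.780e+01  1.100e+00]
 [ 5.529e+02 -9.790e+01  9.000e-01]
 [ 5.609e+02 -9.280e+01  9.100e+01]
 [ 5.623e+02 -9.280e+01  9.310e+01]
 [ 5.637e+02 -9.280e+01  9.380e+01]
 [ 5.650e+02 -9.280e+01  9.480e+01]
 [ 5.663e+02 -9.290e+01  9.440e+01]
 [ 5.676e+02 -9.300e+01  9.330e+01]
 [ 5.689e+02 -9.290e+01  9.610e+01]
 [ 5.701e+02 -9.300e+01  9.470e+01]
 [ 5.714e+02 -9.310e+01  9.470e+01]
 [ 5.727e+02 -9.310e+01  9.500e+01]
 [ 5.740e+02 -9.320e+01  9.410e+01]
 [ 5.754e+02 -9.330e+01  9.370e+01]
 [ 5.768e+02 -9.350e+01  9.170e+01]
 [ 5.783e+02 -9.370e+01  8.900e+01]
 [ 5.875e+02 -9.940e+01  5.000e-01]
 [ 5.899e+02 -9.950e+01  4.000e-01]
 [ 5.922e+02 -9.960e+01  3.000e-01]]
hole d [[ 5.664e+02 -8.130e+01  9.460e+01]
 [ 5.654e+02 -7.780e+01  1.000e-01]
 [ 5.661e+02 -7.790e+01  1.000e-01]
 [ 5.669e+02 -7.790e+01  1.000e-01]
 [ 5.676e+02 -7.800e+01  1.300e+00]
 [ 5.684e+02 -7.800e+01  2.300e+00]
 [ 5.691e+02 -7.800e+01  1.000e+00]
 [ 5.699e+02 -7.800e+01  7.000e-01]
 [ 5.706e+02 -7.810e+01  1.900e+00]
 [ 5.714e+02 -7.810e+01  2.000e-01]
 [ 5.721e+02 -7.810e+01  7.000e-01]
 [ 5.729e+02 -7.820e+01  1.600e+00]
 [ 5.736e+02 -7.820e+01  8.000e-01]
 [ 5.744e+02 -7.820e+01  1.000e-01]
 [ 5.751e+02 -7.820e+01  3.000e-01]
 [ 5.730e+02 -8.120e+01  8.410e+01]]
```

Call:
{"name": "servo_tool", "arguments": {
  "steps": [
    [0,0,0,0,0,-35,0.3],
    [0,0,-0.022,-14,-10,-35,-0.2],
    [0,0,-0.022,-20,-30,-30,-0.2],
    [0,0,-0.022,-20,-30,-10,-0.2],
    [0,0,-0.022,-20,-30,0,-0.2],
    [0,0,0,-8,-22,0,-0.2],
    [0,0,0,0,0,0,-0.2],
    [0,0,0,0,0,0,-0.2]
  ]
}}

```text
time_s: 8.8
tool_pos: [444.4, -235.7, 181.1]
orientation: [[-0.044, 0.999, 0.001], [0.999, 0.044, -0.001], [-0.001, 0.001, -1.0]]
wrist_force: [-0.1, -0.2, 0.0]
grip_width: 0.602
```

```bash
python3 -c "
from h import *
st,im,d=shot('wrist','w6',(190,130,310,240),5)
print(st['tool_pos'],st['wrist_force'])
np.set_printoptions(precision=1,suppress=True,linewidth=150)
W=cloud('wrist',d,st)
m=(W[...,2]>92)&(W[...,2]<130); m[260:]=0
n,l,s,c=cv2.connectedComponentsWithStats(m.astype(np.uint8))
for i in range(1,n):
    q=W[l==i]
    if len(q)>8: print(s[i],q.mean(0),q.min(0),q.max(0),cv2.minAreaRect(q[:,:2].astype(np.float32)))
m=abs(W[...,2]-80)<4; m[300:]=0
q=W[m];print(cv2.minAreaRect(q[:,:2].astype(np.float32)))
plan(445,-237.5,84,92.6,1)
"
```

```text
[ 444.441712   -235.69937699  181.1003448 ] [-0.10076155 -0.20503268  0.00842587]
[419   0  25  28 458] [568.2 -89.8  94.1] [560.9 -98.   92. ] [576.5 -80.1  96.6] ((568.6940307617188, -89.06524658203125), (15.522074699401855, 17.859142303466797), 0.07561690360307693)
[241 191  30  21 432] [ 443.3 -236.9  116.1] [ 431.2 -242.9   92. ] [ 455.9 -232.7  123.3] ((443.5372619628906, -237.77236938476562), (24.447751998901367, 9.4713716506958), 2.4316349029541016)
((477.358154296875, -203.6971893310547), (323.2756652832031, 111.58293914794922), 68.03065490722656)
yaw0 92.57560494117627 p [ 444.9 -235.5  180.9]
[0,0,-0.0004,-2.0,0.0,96.9,H],
```

View pics/w6.png

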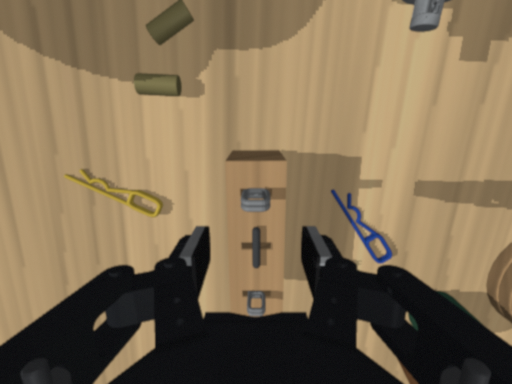

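View pics/w6_c.png

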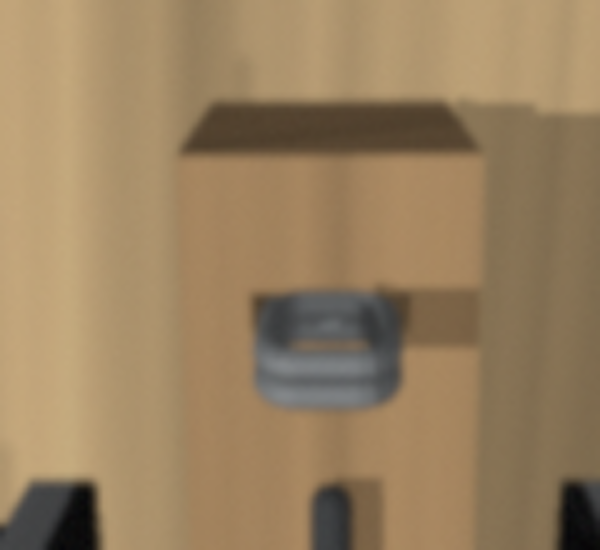

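Call:
{"name": "servo_tool", "arguments": {
  "steps": [
    [0,0,0,-2,-1,20,-0.2],
    [0,0,0,0,0,25,-0.2],
    [0,0,0,0,0,25,-0.2],
    [0,0,0,0,0,18,-0.2],
    [0,0,0,0,0,9,-0.2],
    [0,0,0,0,0,0,-0.2],
    [0,0,0,0,0,0,-0.2]
  ]
}}

```text
time_s: 9.55
tool_pos: [443.9, -237.5, 83.8]
orientation: [[-0.046, 0.999, 0.001], [0.999, 0.046, -0.0], [-0.0, 0.001, -1.0]]
wrist_force: [-0.8, -0.3, 0.5]
grip_width: 0.604
```

```bash
python3 -c "
from h import *
st,im,d=shot('wrist','w7',(190,200,330,320),5)
print(st['tool_pos'],st['wrist_force'])
plan(443.5,-237.6,83,92.6,1)
"
```

```text
[ 443.92716958 -237.54151506   83.82081081] [-0.84679888 -0.25653604  0.46611295]
yaw0 92.59904689743337 p [ 443.96458435 -237.67996364   84.07916585]
[0,0,-0.0000,0.1,-0.5,1.1,H],
```

View pics/w7_c.png

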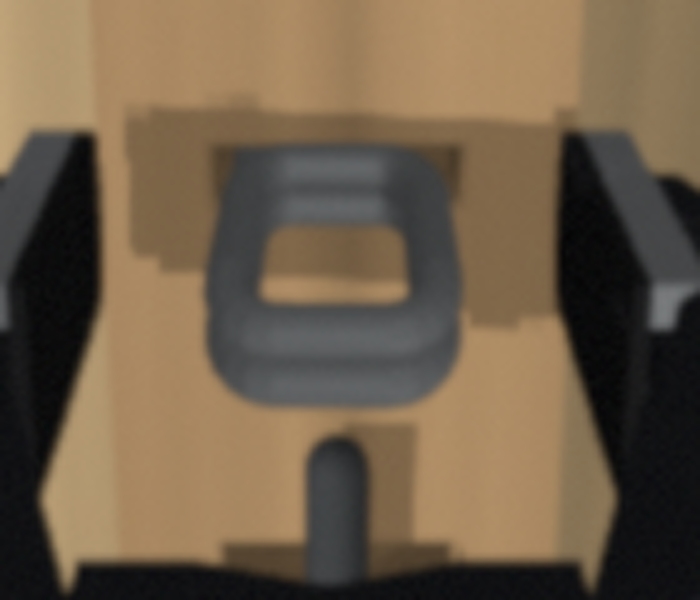

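The loop sits between the open pads, with crop centre 333 against a gap centre of 329. Closing now.

Call:
{"name": "servo_tool", "arguments": {
  "steps": [
    [0,0,0,0,0,0,0.2],
    [0,0,0,0,0,0,0.3],
    [0,0,0,0,0,0,0.4],
    [0,0,0,0,0,0,0.6],
    [0,0,0,0,0,0,1],
    [0,0,0,0,0,0,1]
  ],
  "force": 60
}}

```text
time_s: 10.2
tool_pos: [443.5, -237.7, 83.7]
orientation: [[-0.045, 0.999, 0.001], [0.999, 0.045, -0.0], [-0.0, 0.001, -1.0]]
wrist_force: [-0.8, 0.1, 6.6]
grip_width: 0.273
```

Call:
{"name": "servo_tool", "arguments": {
  "steps": [
    [0,0,0,0,0,-4,1],
    [0,0,0,0,0,-8,1],
    [0,0,0,0,0,-20,1],
    [0,0,0,0,0,-25,1],
    [0,0,0,0,0,-25,1],
    [0,0,0,0,0,-25,1],
    [0,0,0,0,0,-18,1]
  ]
}}

```text
time_s: 10.9
tool_pos: [443.4, -237.6, 210.5]
orientation: [[-0.045, 0.999, 0.001], [0.999, 0.045, -0.001], [-0.001, 0.001, -1.0]]
wrist_force: [-0.6, -0.1, -1.1]
grip_width: 0.271
```

```bash
python3 -c "
from h import *
st,im,d=shot('wrist','w8',(180,130,330,250),5)
print(st['tool_pos'],st['wrist_force'])
st,im,d=shot('scene','s8',(180,100,320,240),4)
"
```

```text
[ 443.42708833 -237.62485854  210.47937135] [-0.56015985 -0.06992301 -1.08142322]
```

View pics/w8_c.png

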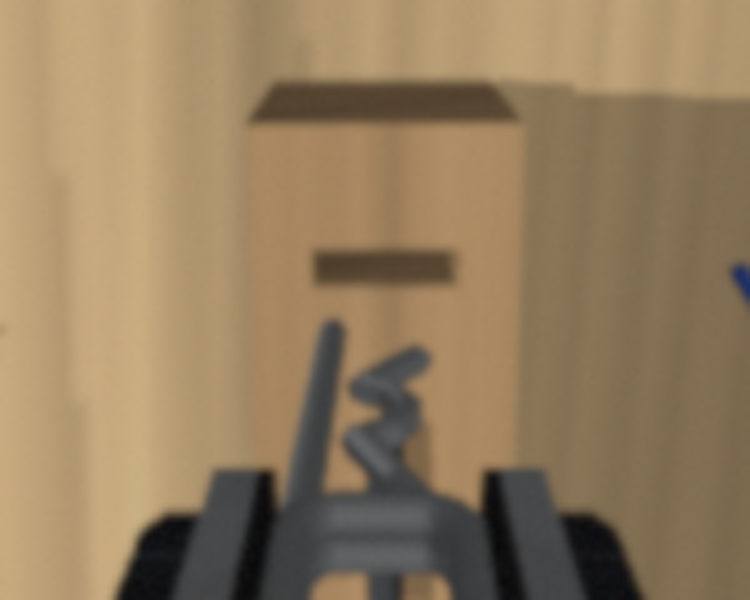

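View pics/s8_c.png

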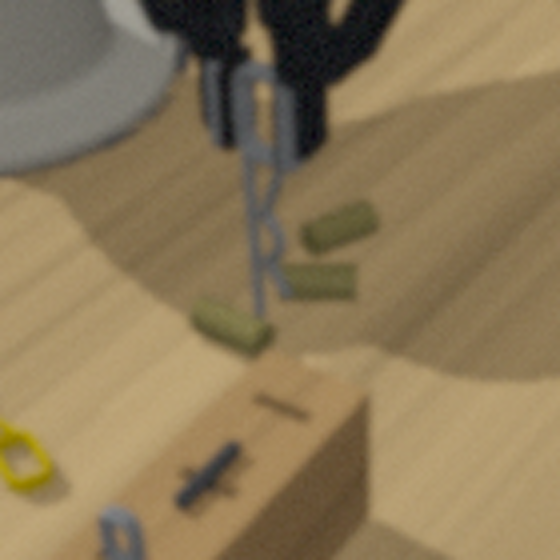

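```bash
python3 -c "
from h import *
np.set_printoptions(precision=2,suppress=True,linewidth=150)
st,im,d=pickle.load(open('pics/w8.pkl','rb'))
p=cam('wrist');M=p['mount']
g=im.astype(int)
sat=g.max(2)-g.min(2)
for v in range(190,232,3):
    row=[u for u in range(235,256) if sat[v,u]<22 and g[v,u].max()<130]
    print(v,(row[0],row[-1]) if row else None, [int(d[v,u]) for u in row[:8]])
def tool(u,v,x):
    dr=M[:3,:3]@np.array([(u-p['cx'])/p['fx'],(v-p['cy'])/p['fy'],1]);o=M[:3,3]
    return o+dr*(x-o[0])/dr[0]
print(tool(246.5,194.3,0), tool(246.5,194.3,2))
st,im,d=pickle.load(open('pics/s8.pkl','rb'))
# predicted tip/loop in scene
R=st['orientation'];t=st['tool_pos']
for q in [(0,-10,81),(0,-10,41),(0,0,-19)]: 
    X=R@np.array(q)+t; print(X,(proj('scene',X)-[180,100])*4)
"
```

```text
190 None []
193 None []
196 (244, 247) [230, 227, 228, 228]
199 (243, 247) [222, 219, 218, 221, 220]
202 (243, 247) [214, 212, 210, 211, 213]
205 (242, 255) [207, 205, 204, 205, 205, 204, 204, 204]
208 (241, 255) [202, 198, 198, 198, 199, 199, 205, 203]
211 (241, 246) [193, 192, 192, 191, 193, 195]
214 (240, 255) [187, 186, 186, 187, 187, 188, 185, 186]
217 (239, 255) [184, 181, 179, 181, 180, 180, 183, 182]
220 (239, 255) [176, 175, 175, 175, 174, 176, 180, 180]
223 (238, 255) [172, 171, 170, 170, 170, 170, 173, 175]
226 (238, 255) [166, 166, 166, 165, 167, 166, 174, 170]
229 (237, 255) [163, 161, 161, 161, 161, 161, 155, 155]
[ 0.   -8.91 86.39] [ 2.   -8.67 79.53]
[ 434.64 -238.87  131.64] [254.21 302.68]
[ 434.49 -238.77  171.63] [249.38 225.15]
[ 444.25 -238.15  231.67] [262.82 102.87]
```

```bash
cat >> h.py <<'E'
def leg(tag,u0=235,u1=252,v0=194,v1=232,pr=True):
    st,im,d=pickle.load(open(f'pics/{tag}.pkl','rb')); p=cam('wrist');M=p['mount']
    P=[]
    g=im.astype(int);sat=g.max(2)-g.min(2)
    for v in range(v0,v1):
        us=[u for u in range(u0,u1) if sat[v,u]<22 and g[v,u].max()<130 and 120<d[v,u]<260]
        run=[]
        for u in us:
            if run and u-run[-1]>1: break
            run.append(u)
        if 3<=len(run)<=9:
            # intensity weighted centre
            u=np.mean(run); z=np.median([d[v,k] for k in run])+2.0
            P.append(M[:3,:3]@np.array([(u-p['cx'])/p['fx']*z,(v-p['cy'])/p['fy']*z,z])+M[:3,3])
    P=np.array(P)
    if pr: print(P[::4].round(1))
    ay=np.polyfit(P[:,2],P[:,1],1);ax=np.polyfit(P[:,2],P[:,0],1)
    print('tilt y',ay[0],'x',ax[0],'at z=81: y',np.polyval(ay,81),'x',np.polyval(ax,81),'zmax',P[:,2].max())
E
python3 -c "
from h import *
leg('w8')"
```

```text
[[  1.2  -9.1  80.3]
 [  1.2  -9.4  65.9]
 [  0.7  -9.9  56.9]
 [  0.7  -9.9  47.4]
 [  0.7  -9.8  38.8]
 [  0.6  -9.8  31.1]
 [  0.8 -10.1  23.2]
 [  0.7 -10.4  16.7]
 [  0.5 -10.1  10.7]]
tilt y 0.015645930359997843 x 0.005428201486834447 at z=81: y -9.195651181736979 x 1.0123112374246541 zmax 80.25699461637771
```

```bash
python3 -c "
from h import *
plan(578.9,-92,189,87.3,6)"
```

```text
yaw0 92.57838098405277 p [ 444.19281969 -238.1494433   211.01979874]
[0,0,0.0154,23.7,23.2,3.7,H],[0,0,0.0154,24.0,22.8,3.7,H],[0,0,0.0154,24.4,22.4,3.7,H],[0,0,0.0154,24.7,22.0,3.7,H],[0,0,0.0154,25.1,21.7,3.7,H],[0,0,0.0154,25.4,21.3,3.7,H],
```

Call:
{"name": "servo_tool", "arguments": {
  "steps": [
    [0,0,0.016,16,23,0,1],
    [0,0,0.016,25,23,0,1],
    [0,0,0.015,27,23,0,1],
    [0,0,0.015,27,23,3,1],
    [0,0,0.015,27,22,8,1],
    [0,0,0.015,25,20,10,1],
    [0,0,0,0,0,0,1],
    [0,0,0,0,0,0,1]
  ]
}}

```text
time_s: 11.8
tool_pos: [576.4, -89.0, 186.5]
orientation: [[0.045, 0.999, -0.002], [0.999, -0.045, 0.0], [0.0, -0.002, -1.0]]
wrist_force: [-0.2, -0.9, -1.0]
grip_width: 0.275
```

```bash
python3 -c "
from h import *
st,im,d=shot('wrist','w9',(190,130,320,240),6)
print(st['tool_pos'],st['wrist_force'],np.degrees(np.arctan2(st['orientation'][1,0],st['orientation'][0,0])))
print(proj('wrist',(569.7,-81.5,90),st),proj('wrist',(569.7,-81.5,95),st))
"
```

```text
[576.38903317 -89.03826863 186.45522343] [-0.20682968 -0.87937683 -0.99219887] 87.39251476056441
[248.91487837 183.51629195] [248.77071907 184.86441687]
```

View pics/w9_c.png

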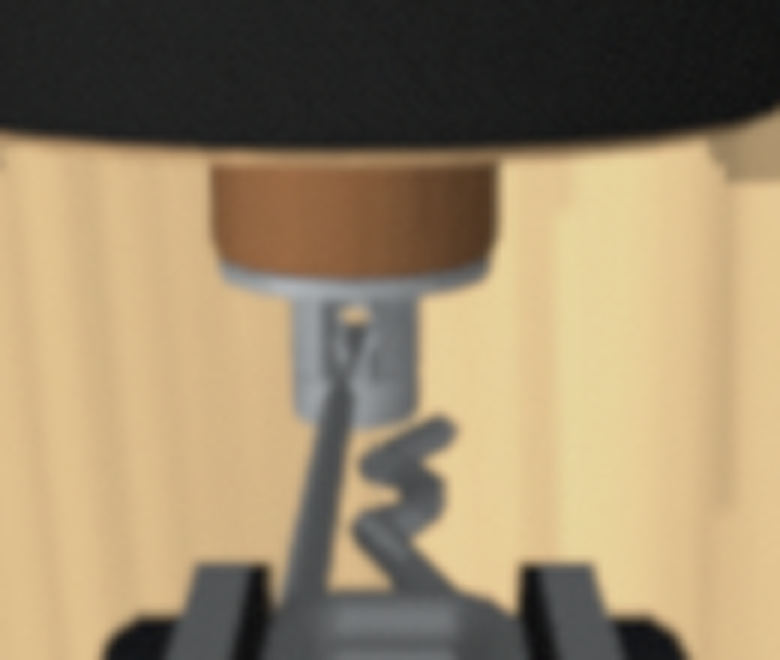

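Call:
{"name": "servo_tool", "arguments": {
  "steps": [
    [0,0,0,3,1,0,1],
    [0,0,0,3.3,1,2,1],
    [0,0,0,0,0,2,1],
    [0,0,0,0,0,0,1],
    [0,0,0,0,0,0,1]
  ]
}}

```text
time_s: 12.35
tool_pos: [578.9, -83.6, 183.3]
orientation: [[0.047, 0.999, -0.0], [0.999, -0.047, -0.0], [-0.0, -0.0, -1.0]]
wrist_force: [-0.0, -1.1, -1.2]
grip_width: 0.272
```

```bash
python3 -c "
from h import *
st,im,d=shot('wrist','w10',(205,150,305,240),7)
print(st['tool_pos'],st['wrist_force'],st['orientation'])
shot('scene','s10',(300,80,420,220),5)
leg('w10',u0=235,u1=254,v0=196,v1=232)
X=st['orientation'].T@(np.array((569.7,-81.5,95))-st['tool_pos']);print('hole in tool',X)
"
```

```text
[578.9146013  -83.60391578 183.26585714] [-0.04734986 -1.11526834 -1.22752106] [[ 4.72257262e-02  9.98884238e-01 -9.73234201e-05]
 [ 9.98884242e-01 -4.72257296e-02 -3.36889529e-05]
 [-3.82475336e-05 -9.56238455e-05 -9.99999995e-01]]
[[  0.6  -8.9  64.7]
 [  0.5  -8.9  54.7]
 [  0.7  -9.5  42.7]
 [  0.5  -9.9  35. ]
 [  0.7 -10.2  26.9]
 [  0.6  -9.9  19.9]
 [  0.7 -10.1  13.2]]
tilt y 0.02394296751135279 x -0.002384936996583798 at z=81: y -8.555368927141712 x 0.5486666624561739 zmax 64.67569681366822
hole in tool [ 1.66977803 -9.29523864 88.26668259]
```

View pics/w10_c.png

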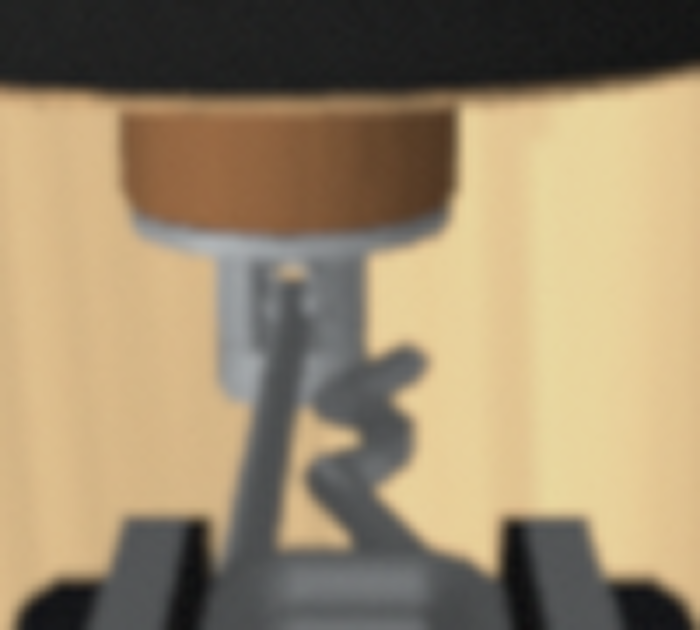

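View pics/s10_c.png

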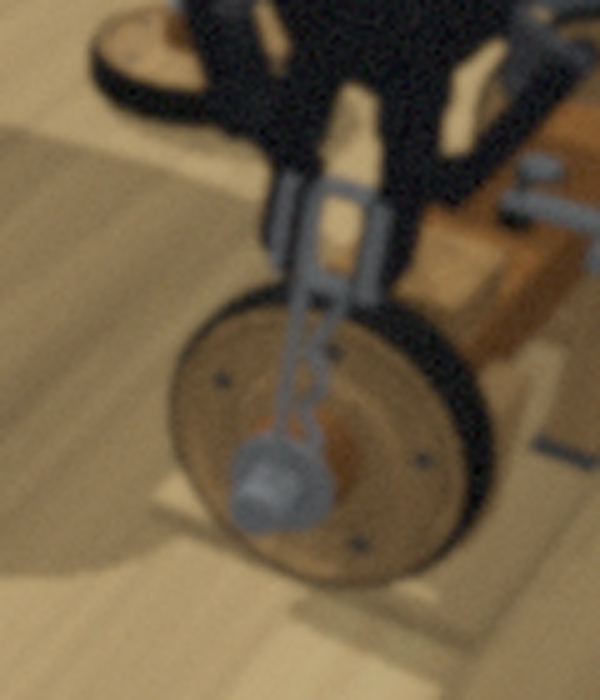

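The tip is at about crop (294,313). It lines up with the axle centreline (crop 293) and is roughly 0.9 mm outboard of the hole centre. I'll correct that and feel downwards.

Call:
{"name": "servo_tool", "arguments": {
  "steps": [
    [0,0,0,0.9,-0.2,0,1],
    [0,0,0,0,0,1,1],
    [0,0,0,0,0,1,1],
    [0,0,0,0,0,1,1],
    [0,0,0,0,0,0,1]
  ]
}}

```text
time_s: 12.95
tool_pos: [578.8, -82.5, 180.1]
orientation: [[0.047, 0.999, -0.0], [0.999, -0.047, 0.0], [0.0, -0.0, -1.0]]
wrist_force: [0.1, 0.0, -0.7]
grip_width: 0.275
```

Call:
{"name": "servo_tool", "arguments": {
  "steps": [
    [0,0,0,0,0,1,1],
    [0,0,0,0,0,0,1]
  ]
}}

```text
time_s: 13.15
tool_pos: [578.8, -82.5, 179.2]
orientation: [[0.047, 0.999, -0.0], [0.999, -0.047, 0.0], [0.0, -0.0, -1.0]]
wrist_force: [-0.7, -0.4, -0.4]
grip_width: 0.268
```

Call:
{"name": "servo_tool", "arguments": {
  "steps": [
    [0,0,0,0,0,1,1],
    [0,0,0,0,0,0,1]
  ]
}}

```text
time_s: 13.35
tool_pos: [578.8, -82.5, 178.2]
orientation: [[0.047, 0.999, -0.0], [0.999, -0.047, 0.0], [0.0, -0.0, -1.0]]
wrist_force: [0.4, 0.1, -1.1]
grip_width: 0.271
```

Call:
{"name": "servo_tool", "arguments": {
  "steps": [
    [0,0,0,0,0,0.7,1],
    [0,0,0,0,0,0,1]
  ]
}}

```text
time_s: 13.55
tool_pos: [578.8, -82.5, 177.5]
orientation: [[0.047, 0.999, -0.0], [0.999, -0.047, 0.0], [0.0, -0.0, -1.0]]
wrist_force: [-0.2, 0.3, -0.5]
grip_width: 0.27
```

Call:
{"name": "servo_tool", "arguments": {
  "steps": [
    [0,0,0,0,0,0.7,1],
    [0,0,0,0,0,0,1]
  ]
}}

```text
time_s: 13.75
tool_pos: [578.8, -82.5, 176.8]
orientation: [[0.047, 0.999, -0.0], [0.999, -0.047, 0.0], [0.0, -0.0, -1.0]]
wrist_force: [0.1, 1.3, -0.5]
grip_width: 0.274
```

Call:
{"name": "servo_tool", "arguments": {
  "steps": [
    [0,0,0,0,0,0.7,1],
    [0,0,0,0,0,0,1]
  ]
}}

```text
time_s: 13.95
tool_pos: [578.8, -82.5, 176.1]
orientation: [[0.047, 0.999, -0.0], [0.999, -0.047, 0.0], [0.0, -0.0, -1.0]]
wrist_force: [-0.6, 0.5, -0.7]
grip_width: 0.271
```

Call:
{"name": "servo_tool", "arguments": {
  "steps": [
    [0,0,0,0,0,0.7,1],
    [0,0,0,0,0,0,1]
  ]
}}

```text
time_s: 14.15
tool_pos: [578.8, -82.5, 175.4]
orientation: [[0.047, 0.999, -0.0], [0.999, -0.047, 0.0], [0.0, -0.0, -1.0]]
wrist_force: [0.0, 1.3, -0.9]
grip_width: 0.276
```

Call:
{"name": "servo_tool", "arguments": {
  "steps": [
    [0,0,0,0,0,0.7,1],
    [0,0,0,0,0,0,1]
  ]
}}

```text
time_s: 14.35
tool_pos: [578.9, -82.5, 174.7]
orientation: [[0.047, 0.999, -0.0], [0.999, -0.047, 0.0], [0.0, -0.0, -1.0]]
wrist_force: [-0.7, 0.7, -0.9]
grip_width: 0.272
```

```bash
python3 -c "
from h import *
st,im,d=shot('wrist','w11',(205,150,305,240),7)
print(st['tool_pos'],st['wrist_force'],st['wrist_torque'])
"
```

```text
[578.85331383 -82.51327218 174.69626433] [-0.71216919  0.68912559 -0.93564995] [ 1.46830801e-01  1.74448903e-02 -8.21018357e-05]
```

View pics/w11_c.png

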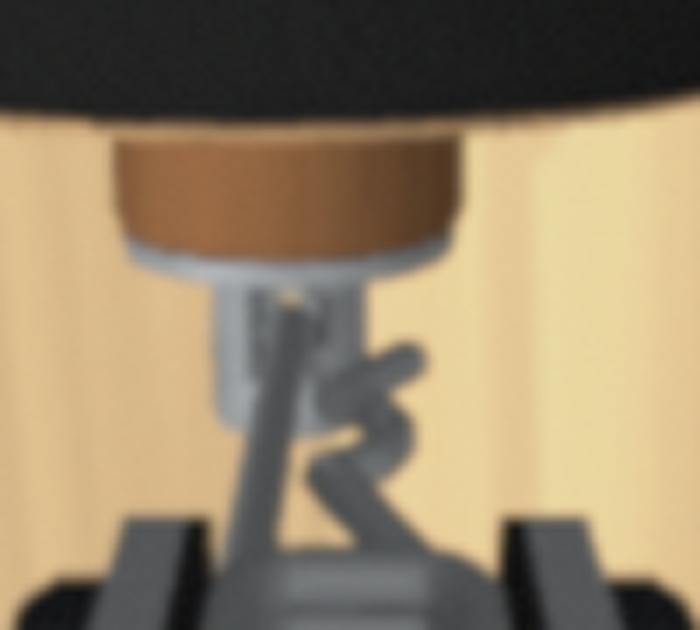

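Call:
{"name": "servo_tool", "arguments": {
  "steps": [
    [0,0,0,0.4,0,0,1],
    [0,0,0,0,0,1,1],
    [0,0,0,0,0,1,1],
    [0,0,0,0,0,0,1]
  ]
}}

```text
time_s: 14.8
tool_pos: [578.8, -82.1, 172.6]
orientation: [[0.047, 0.999, -0.0], [0.999, -0.047, 0.0], [-0.0, -0.0, -1.0]]
wrist_force: [0.6, 1.0, -1.4]
grip_width: 0.271
```

Call:
{"name": "servo_tool", "arguments": {
  "steps": [
    [0,0,0,0,0,1,1],
    [0,0,0,0,0,1,1],
    [0,0,0,0,0,0,1]
  ]
}}

```text
time_s: 15.1
tool_pos: [578.8, -82.1, 170.6]
orientation: [[0.047, 0.999, -0.0], [0.999, -0.047, 0.0], [0.0, -0.0, -1.0]]
wrist_force: [0.2, 0.3, -0.8]
grip_width: 0.274
```

```bash
python3 -c "
from h import *
st=bot.state()
print(st['tool_pos'],st['wrist_force'],st['wrist_torque'])
"
```

```text
[578.80790759 -82.11303642 170.6119996 ] [ 0.15025259  0.32433019 -0.84129196] [0.08602878 0.02622248 0.00435509]
```

Call:
{"name": "servo_tool", "arguments": {
  "steps": [
    [0,0,0,0.2,0,1,1],
    [0,0,0,0,0,1,1],
    [0,0,0,0,0,1,1],
    [0,0,0,0,0,1,1],
    [0,0,0,0,0,0,1]
  ]
}}

```text
time_s: 15.6
tool_pos: [578.8, -81.9, 166.6]
orientation: [[0.047, 0.999, -0.0], [0.999, -0.047, 0.0], [0.0, -0.0, -1.0]]
wrist_force: [0.7, 0.8, -0.6]
grip_width: 0.27
```

Call:
{"name": "servo_tool", "arguments": {
  "steps": [
    [0,0,0,0,0,1.5,1],
    [0,0,0,0,0,1.5,1],
    [0,0,0,0,0,1.5,1],
    [0,0,0,0,0,1.5,1],
    [0,0,0,0,0,0,1]
  ]
}}

```text
time_s: 16.1
tool_pos: [578.8, -81.9, 160.5]
orientation: [[0.047, 0.999, -0.0], [0.999, -0.047, 0.0], [0.0, -0.0, -1.0]]
wrist_force: [0.4, -0.9, -1.1]
grip_width: 0.273
```

```bash
python3 -c "
from h import *
st,im,d=shot('wrist','w12',(195,150,305,260),6)
print(st['tool_pos'],st['wrist_force'],st['wrist_torque'])
shot('scene','s12',(300,80,420,220),5)
"
```

```text
[578.78698109 -81.90391283 160.52515368] [ 0.35965507 -0.87364055 -1.13493906] [-0.00486317  0.00861159  0.02076866]
```

View pics/w12_c.png

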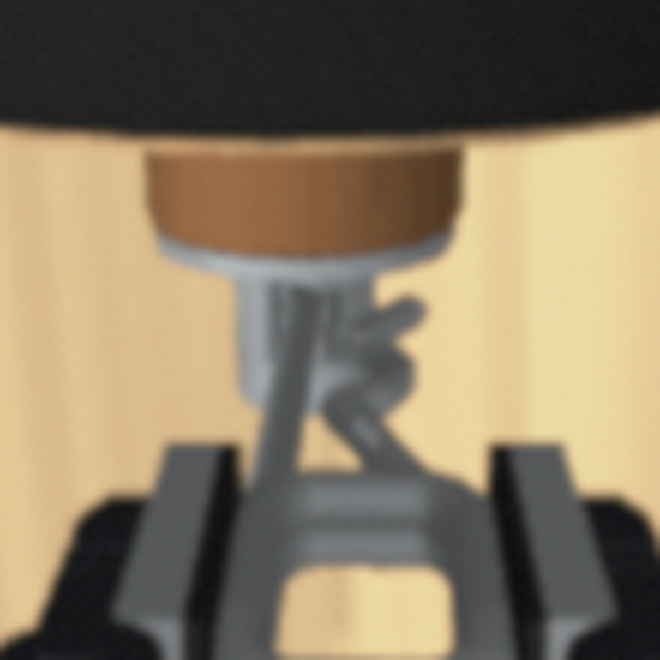

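View pics/s12_c.png

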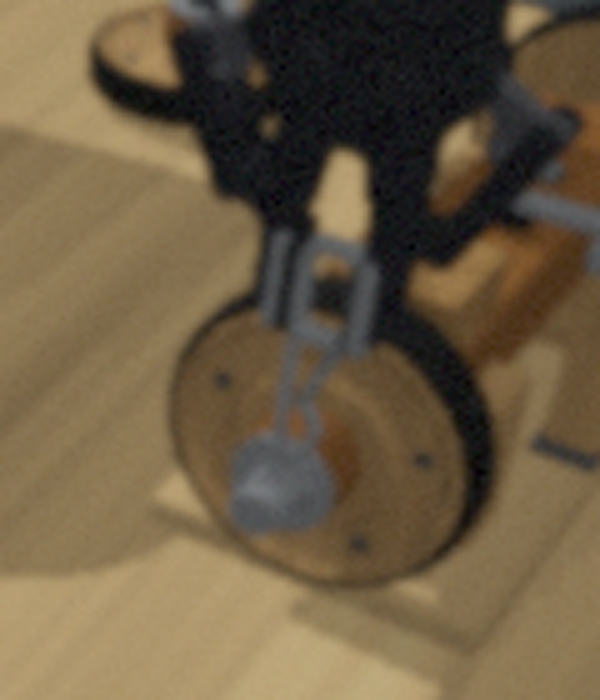

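Call:
{"name": "servo_tool", "arguments": {
  "steps": [
    [0,0,0,0,0,1.5,1],
    [0,0,0,0,0,1.5,1],
    [0,0,0,0,0,1.5,1],
    [0,0,0,0,0,1.5,1],
    [0,0,0,0,0,1.5,1],
    [0,0,0,0,0,0,1]
  ]
}}

```text
time_s: 16.8
tool_pos: [578.8, -81.9, 153.0]
orientation: [[0.047, 0.999, -0.0], [0.999, -0.047, 0.0], [0.0, -0.0, -1.0]]
wrist_force: [0.0, -0.2, -0.7]
grip_width: 0.271
```

Call:
{"name": "servo_tool", "arguments": {
  "steps": [
    [0,0,0,0,0,1,1],
    [0,0,0,0,0,1,1],
    [0,0,0,0,0,1,1],
    [0,0,0,0,0,0,1]
  ]
}}

```text
time_s: 17.2
tool_pos: [579.2, -81.9, 150.3]
orientation: [[0.047, 0.999, 0.001], [0.999, -0.047, -0.0], [-0.0, 0.001, -1.0]]
wrist_force: [1.7, 0.1, 0.3]
grip_width: 0.273
```

Call:
{"name": "servo_tool", "arguments": {
  "steps": [
    [0,0,0,0,0,1,1],
    [0,0,0,0,0,1,1],
    [0,0,0,0,0,0,1]
  ]
}}

```text
time_s: 17.5
tool_pos: [579.3, -82.0, 148.4]
orientation: [[0.047, 0.999, 0.001], [0.999, -0.047, -0.0], [-0.0, 0.001, -1.0]]
wrist_force: [4.8, 0.1, 1.2]
grip_width: 0.272
```

Call:
{"name": "servo_tool", "arguments": {
  "steps": [
    [0,0,0,0,0,1,1],
    [0,0,0,0,0,1,1],
    [0,0,0,0,0,0,1]
  ]
}}

```text
time_s: 17.8
tool_pos: [579.4, -82.0, 146.6]
orientation: [[0.047, 0.999, 0.001], [0.999, -0.047, -0.0], [-0.0, 0.001, -1.0]]
wrist_force: [4.4, 1.1, 3.9]
grip_width: 0.273
```

Call:
{"name": "servo_tool", "arguments": {
  "steps": [
    [0,0,0,0,0,1,1],
    [0,0,0,0,0,1,1],
    [0,0,0,0,0,0,1]
  ]
}}

```text
time_s: 18.1
tool_pos: [579.6, -82.0, 144.7]
orientation: [[0.047, 0.999, 0.002], [0.999, -0.047, -0.0], [-0.0, 0.002, -1.0]]
wrist_force: [5.2, 0.8, 5.9]
grip_width: 0.273
```

Call:
{"name": "servo_tool", "arguments": {
  "steps": [
    [0,0,0,0,0,1,1],
    [0,0,0,0,0,1,1],
    [0,0,0,0,0,0,1]
  ]
}}

```text
time_s: 18.4
tool_pos: [579.6, -82.0, 142.7]
orientation: [[0.047, 0.999, 0.002], [0.999, -0.047, -0.0], [-0.0, 0.002, -1.0]]
wrist_force: [5.6, 0.3, 3.7]
grip_width: 0.273
```

Call:
{"name": "servo_tool", "arguments": {
  "steps": [
    [0,0,0,0,0,1,1],
    [0,0,0,0,0,1,1],
    [0,0,0,0,0,0,1]
  ]
}}

```text
time_s: 18.7
tool_pos: [579.6, -82.0, 140.5]
orientation: [[0.047, 0.999, 0.002], [0.999, -0.047, -0.0], [-0.0, 0.002, -1.0]]
wrist_force: [6.1, 1.0, 1.9]
grip_width: 0.271
```

Call:
{"name": "servo_tool", "arguments": {
  "steps": [
    [0,0,0,0,0,1,1],
    [0,0,0,0,0,1,1],
    [0,0,0,0,0,0,1]
  ]
}}

```text
time_s: 19.0
tool_pos: [579.5, -81.9, 138.3]
orientation: [[0.047, 0.999, 0.001], [0.999, -0.047, -0.0], [0.0, 0.001, -1.0]]
wrist_force: [7.5, 1.3, -1.6]
grip_width: 0.271
```

Call:
{"name": "servo_tool", "arguments": {
  "steps": [
    [0,0,0,0,0,1,1],
    [0,0,0,0,0,1,1],
    [0,0,0,0,0,0,1]
  ]
}}

```text
time_s: 19.3
tool_pos: [579.4, -81.9, 136.0]
orientation: [[0.047, 0.999, 0.001], [0.999, -0.047, -0.0], [0.0, 0.001, -1.0]]
wrist_force: [7.1, 1.3, -4.9]
grip_width: 0.272
```

Call:
{"name": "servo_tool", "arguments": {
  "steps": [
    [0,0,0,0,0,1,1],
    [0,0,0,0,0,1,1],
    [0,0,0,0,0,0,1]
  ]
}}

```text
time_s: 19.6
tool_pos: [579.4, -81.9, 133.9]
orientation: [[0.047, 0.999, 0.001], [0.999, -0.047, 0.0], [0.0, 0.001, -1.0]]
wrist_force: [7.0, 0.6, -6.5]
grip_width: 0.268
```

Call:
{"name": "servo_tool", "arguments": {
  "steps": [
    [0,0,0,0,0,1,1],
    [0,0,0,0,0,1,1],
    [0,0,0,0,0,0,1]
  ]
}}

```text
time_s: 19.9
tool_pos: [579.3, -81.9, 131.8]
orientation: [[0.047, 0.999, 0.001], [0.999, -0.047, 0.0], [0.0, 0.001, -1.0]]
wrist_force: [8.3, 1.5, -7.4]
grip_width: 0.271
```

Call:
{"name": "servo_tool", "arguments": {
  "steps": [
    [0,0,0,0,0,1,1],
    [0,0,0,0,0,1,1],
    [0,0,0,0,0,0,1]
  ]
}}

```text
time_s: 20.2
tool_pos: [578.9, -81.9, 129.7]
orientation: [[0.047, 0.999, -0.0], [0.999, -0.047, 0.0], [0.0, -0.0, -1.0]]
wrist_force: [5.1, 0.6, -8.0]
grip_width: 0.27
```

Call:
{"name": "servo_tool", "arguments": {
  "steps": [
    [0,0,0,0,0,0.8,1],
    [0,0,0,0,0,0.7,1],
    [0,0,0,0,0,0,1]
  ]
}}

```text
time_s: 20.5
tool_pos: [578.7, -81.9, 128.4]
orientation: [[0.047, 0.999, -0.001], [0.999, -0.047, 0.0], [0.0, -0.001, -1.0]]
wrist_force: [3.2, -0.1, -5.9]
grip_width: 0.27
```

Call:
{"name": "servo_tool", "arguments": {
  "steps": [
    [0,0,0,0,0,0.7,1],
    [0,0,0,0,0,0,1]
  ]
}}

```text
time_s: 20.7
tool_pos: [578.7, -81.9, 127.9]
orientation: [[0.047, 0.999, -0.0], [0.999, -0.047, 0.0], [0.0, -0.0, -1.0]]
wrist_force: [3.6, 0.5, -5.0]
grip_width: 0.271
```

Call:
{"name": "servo_tool", "arguments": {
  "steps": [
    [0,0,0,0,0,0.7,1],
    [0,0,0,0,0,0,1]
  ]
}}

```text
time_s: 20.9
tool_pos: [578.8, -81.9, 127.3]
orientation: [[0.047, 0.999, -0.0], [0.999, -0.047, 0.0], [0.0, -0.0, -1.0]]
wrist_force: [2.0, 0.4, -2.2]
grip_width: 0.272
```

Call:
{"name": "servo_tool", "arguments": {
  "steps": [
    [0,0,0,0,0,0.4,1],
    [0,0,0,0,0,0,1]
  ]
}}

```text
time_s: 21.1
tool_pos: [578.8, -81.9, 127.0]
orientation: [[0.047, 0.999, -0.0], [0.999, -0.047, 0.0], [0.0, -0.0, -1.0]]
wrist_force: [0.6, 0.4, -1.0]
grip_width: 0.275
```

```bash
python3 -c "
from h import *
st,im,d=shot('wrist','w13',(195,150,305,260),6)
print(st['tool_pos'],st['wrist_force'],st['wrist_torque'])
shot('scene','s13',(300,80,420,220),5)
"
```

```text
[578.76838071 -81.89325722 127.00494536] [ 0.62039627  0.43334131 -1.04895951] [ 0.1105346  -0.33489764 -0.03284954]
```

View pics/s13_c.png

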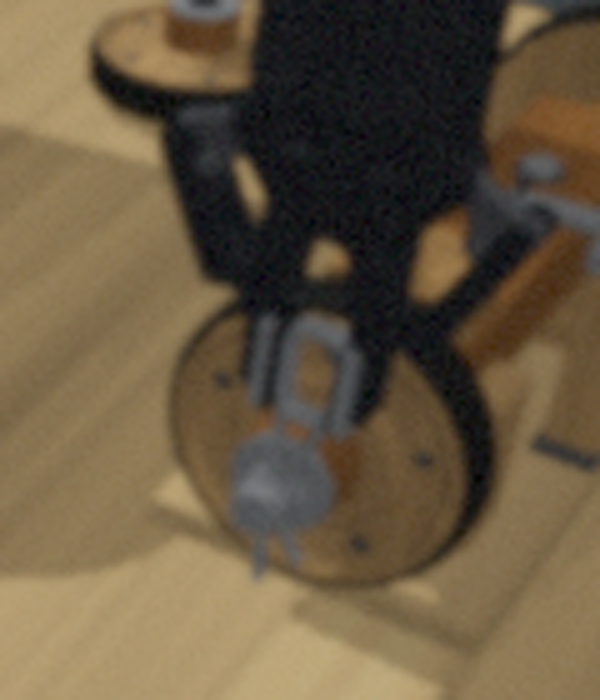

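View pics/w13_c.png

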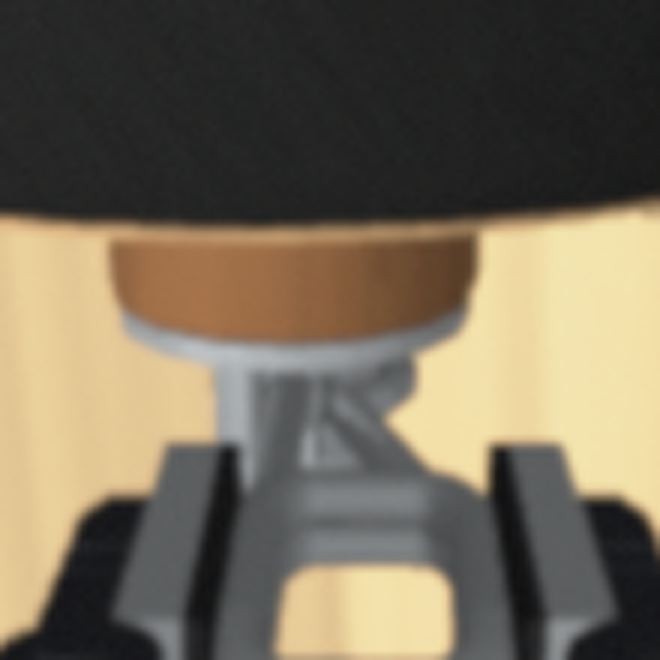

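The scene view shows both leg ends poking out below the axle, with the loop upright above it. The wrist force is back at its baseline, so I'll release gently and retreat.

Call:
{"name": "servo_tool", "arguments": {
  "steps": [
    [0,0,0,0,0,0,0.4],
    [0,0,0,0,0,0,0.3],
    [0,0,0,0,0,0,0.1],
    [0,0,0,0,0,0,-0.1],
    [0,0,0,0,0,0,-0.1],
    [0,0,0,0,0,0,-0.1]
  ]
}}

```text
time_s: 21.8
tool_pos: [578.9, -81.9, 127.0]
orientation: [[0.047, 0.999, -0.0], [0.999, -0.047, -0.0], [-0.0, -0.0, -1.0]]
wrist_force: [-0.7, 1.3, -0.4]
grip_width: 0.548
```

Call:
{"name": "servo_tool", "arguments": {
  "steps": [
    [0,0,0,0,0,-10,-0.1],
    [0,0,0,0,0,-20,-0.1],
    [0,0,0,-10,0,-25,-0.1],
    [0,0,0,-10,0,-20,-0.1],
    [0,0,0,0,0,0,-0.1],
    [0,0,0,0,0,0,-0.1]
  ]
}}

```text
time_s: 22.4
tool_pos: [578.0, -102.0, 202.6]
orientation: [[0.047, 0.999, 0.001], [0.999, -0.047, -0.0], [-0.0, 0.001, -1.0]]
wrist_force: [0.6, -0.0, -0.7]
grip_width: 0.549
```

```bash
python3 -c "
from h import *
np.set_printoptions(precision=1,suppress=True,linewidth=150)
st,im,d=shot('wrist','w14',(180,110,330,240),5)
print(st['tool_pos'],st['wrist_force'],st['grip_width'])
W=cloud('wrist',d,st)
m=(W[...,2]>115)&(W[...,2]<175)&(W[...,1]<-60)&(W[...,1]>-105); m[225:]=0
q=W[m];print(len(q),q.mean(0),q.min(0),q.max(0),cv2.minAreaRect(q[:,:2].astype(np.float32)))
shot('scene','s14',(300,80,420,220),5)
shot('top','t14',(140,90,340,230),4)
"
```

```text
[ 578.  -102.   202.6] [ 0.6 -0.  -0.7] 0.5490331312123022
778 [584.8 -82.3 148.2] [570.  -89.1 115.3] [597.9 -77.5 163.8] ((583.793212890625, -83.24227905273438), (10.558893203735352, 27.787790298461914), 85.65380859375)
```

View pics/w14_c.png

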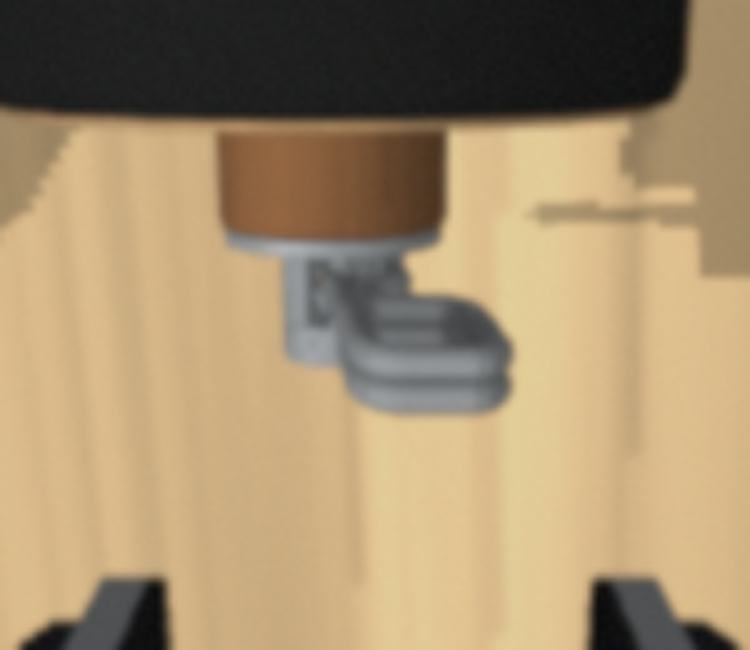

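View pics/s14_c.png

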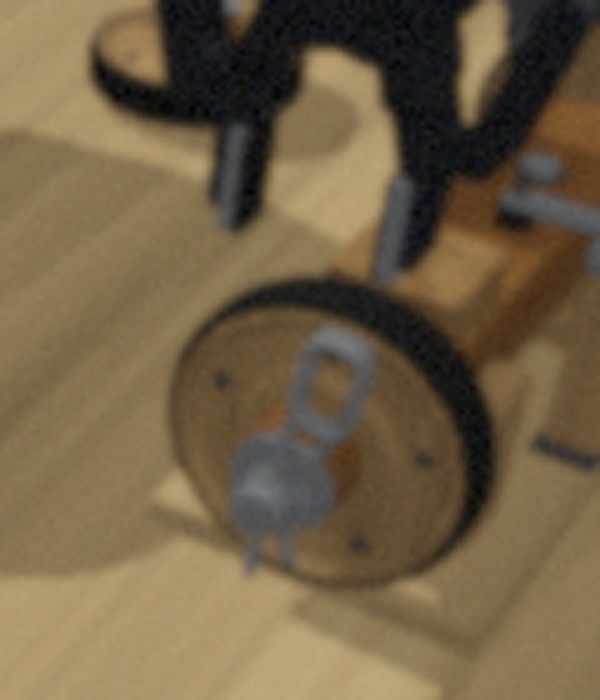

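```bash
python3 -c "
from h import *
np.set_printoptions(precision=1,suppress=True,linewidth=150)
for n,tag in (('wrist','w14'),('scene','s14'),('top','t14')):
    st,im,d=pickle.load(open(f'pics/{tag}.pkl','rb'))
    W=cloud(n,d,st)
    m=(W[...,2]>100)&(W[...,2]<170)&(W[...,1]<-72)&(W[...,1]>-98)&(W[...,0]>555)&(W[...,0]<605)
    if n=='wrist': m[225:]=0
    q=W[m]; print(n,len(q))
    for z in range(110,168,5):
        s=q[abs(q[:,2]-z)<2.5]
        if len(s)>2: print(z,len(s),s.min(0),s.max(0),'mid',(s[:,0].min()+s[:,0].max())/2)
"
```

```text
wrist 889
110 7 [569.8 -80.9 107.6] [583.2 -79.7 111.7] mid 576.4821696392864
115 6 [569.9 -81.8 113.3] [572.7 -79.6 117.2] mid 571.3247402223594
120 5 [571.  -81.4 117.7] [572.  -79.7 121.7] mid 571.4713144952443
125 173 [571.2 -86.6 122.7] [592.7 -77.5 127.5] mid 581.9462876823104
130 43 [571.2 -86.  127.5] [595.1 -77.7 132.4] mid 583.1466860025356
135 28 [572.1 -84.8 132.6] [596.1 -77.7 136.9] mid 584.0930652652969
140 24 [572.2 -84.6 137.8] [595.7 -77.8 142.3] mid 583.9405484166679
145 22 [572.3 -84.9 142.7] [596.2 -77.8 147.5] mid 584.258680186018
150 30 [573.2 -85.8 147.5] [597.9 -77.8 152. ] mid 585.5667653529092
155 50 [573.9 -87.5 152.6] [597.5 -77.8 157.5] mid 585.7343336460382
160 360 [574.7 -89.1 157.5] [596.5 -78.2 162.5] mid 585.6115161912236
165 41 [577.7 -87.1 162.5] [593.2 -79.2 163.8] mid 585.4483927838816
scene 268
110 10 [571.2 -87.  107.7] [588.5 -83.1 111.2] mid 579.8084560300005
115 16 [571.3 -87.6 112.6] [591.5 -82.3 117.2] mid 581.4101041969898
120 17 [573.4 -88.8 119.7] [593.5 -82.4 122.5] mid 583.4599538120488
125 37 [573.8 -90.1 122.7] [596.8 -78.9 127.2] mid 585.2957497669659
130 20 [573.  -90.5 127.8] [597.5 -80.3 132.3] mid 585.2305856380979
135 19 [574.  -90.7 132.8] [598.2 -81.6 137.3] mid 586.0934842537661
140 16 [574.3 -90.6 138.2] [598.5 -82.1 142.2] mid 586.4291446726581
145 20 [573.6 -91.3 142.6] [598.7 -80.3 147.5] mid 586.1804693590271
150 17 [575.8 -91.3 148.2] [599.1 -81.5 152.5] mid 587.4453328309635
155 23 [575.6 -90.9 152.8] [598.8 -82.4 157.2] mid 587.1871873760176
160 40 [578.7 -90.7 157.7] [596.3 -79.7 161. ] mid 587.51293293773
top 38
110 5 [571.5 -83.5 108.2] [574.9 -79.9 112.1] mid 573.1958379602961
125 5 [572.1 -84.  122.6] [575.6 -80.1 124.3] mid 573.8395097208286
```

```bash
python3 -c "
from h import *
st,im,d=pickle.load(open('pics/s14.pkl','rb'))
cv2.imwrite('pics/s14z.png',cv2.resize(im[140:205,340:380],None,fx=9,fy=9,interpolation=cv2.INTER_CUBIC))
c=(571,-82,85)
for a in (0,0.05,0.1,0.15):
  P=lambda x,z:np.array([569.9+(x+10)*np.cos(a)+(z+58)*np.sin(a),-81.7,85+(z+58)*np.cos(a)-(x+10)*np.sin(a)])
  print(a,[((proj('scene',P(*k))+.5-[340,140])*9).round() for k in ((-10,18),(10,18),(10,-18),(-10,-18),(-10,-100))])
"
```

```text
0 [array([177.,  35.]), array([275.,  67.]), array([244., 219.]), array([151., 186.]), array([ 96., 494.])]
0.05 [array([195.,  41.]), array([293.,  78.]), array([253., 226.]), array([160., 189.]), array([ 87., 491.])]
0.1 [array([214.,  48.]), array([310.,  89.]), array([261., 234.]), array([169., 193.]), array([ 78., 486.])]
0.15 [array([232.,  56.]), array([327., 102.]), array([269., 243.]), array([178., 197.]), array([ 69., 482.])]
```

View pics/s14z.png

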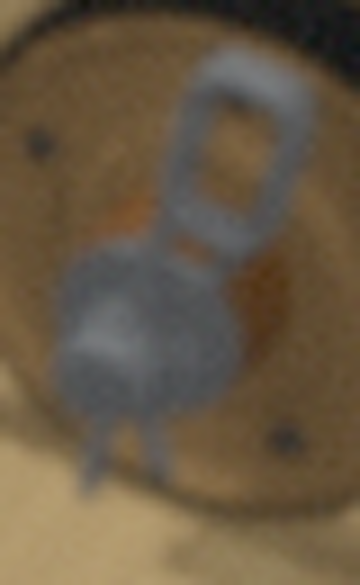

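```bash
python3 -c "
from h import *
np.set_printoptions(precision=1,suppress=True,linewidth=150)
for n,tag in (('wrist','w3'),('wrist','w14')):
    st,im,d=pickle.load(open(f'pics/{tag}.pkl','rb'));W=cloud(n,d,st)
    m=(abs(W[...,2]-105)<3)&(abs(W[...,0]-565)<4)&(W[...,1]<-40)&(W[...,1]>-95); m[225:]=0
    q=W[m];print(tag,len(q),np.sort(q[:,1])[:6])
im0=cv2.imread('pics/top0.png');
st,im,d=shot('top','t15',(250,150,370,230),6)
W=cloud('top',d)
m=(W[...,2]>86); m[:150]=0;m[240:]=0;m[:,:240]=0;m[:,370:]=0
n,l,s,c=cv2.connectedComponentsWithStats(m.astype(np.uint8))
for i in range(1,n):
    q=W[l==i]
    if len(q)>4: print(s[i],q.mean(0))
st,im,d=shot('wrist','w15',(180,110,330,240),5)
im14=pickle.load(open('pics/w14.pkl','rb'))[1]
print('diff',np.abs(im.astype(int)-im14)[120:200,230:290].mean(), np.abs(im.astype(int)-im14)[120:200,50:200].mean())
"
```

```text
w3 205 [-74.2 -74.1 -74.1 -74.  -73.8 -73.8]
w14 215 [-73.6 -73.6 -73.6 -73.5 -73.5 -73.5]
[332 181   7  11  53] [ 449.5 -346.8  104.7]
[295 188  22   7  74] [ 448.1 -291.9   87.9]
diff 7.152222222222222 1.8418333333333334
```

View pics/t15_c.png

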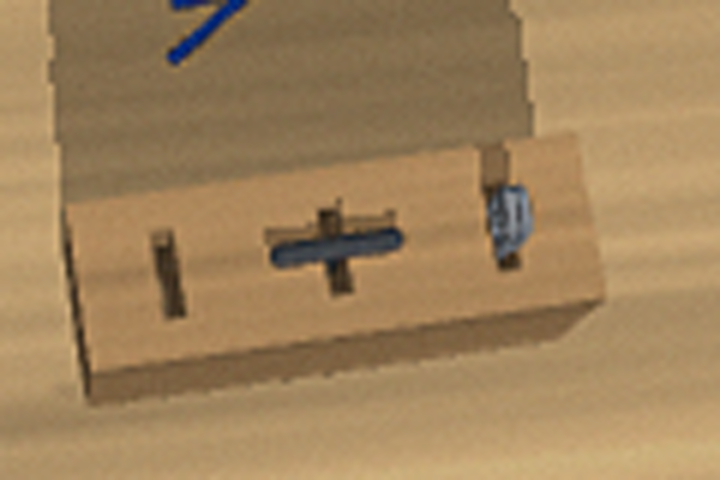

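Call:
{"name": "servo_tool", "arguments": {
  "steps": [
    [0,0,0,0,0,0,-0.1],
    [0,0,0,0,0,0,-0.1],
    [0,0,0,0,0,0,-0.1],
    [0,0,0,0,0,0,-0.1],
    [0,0,0,0,0,0,-0.1]
  ]
}}

```text
time_s: 23.15
tool_pos: [577.9, -101.9, 202.0]
orientation: [[0.047, 0.999, -0.0], [0.999, -0.047, 0.0], [0.0, -0.0, -1.0]]
wrist_force: [0.1, 0.2, 0.5]
grip_width: 0.549
```

```bash
python3 -c "
from h import *
st,im,d=shot('wrist','w16',(180,110,330,240),5)
for t in ('w14','w15'):
    i=pickle.load(open(f'pics/{t}.pkl','rb'))
    print(t,i[0]['tool_pos'],np.abs(im.astype(int)-i[1])[120:200,230:290].mean())
np.set_printoptions(precision=1,suppress=True)
W=cloud('wrist',d,st)
m=(W[...,2]>100)&(W[...,2]<175)&(W[...,1]<-72)&(W[...,1]>-98)&(W[...,0]>555)&(W[...,0]<605);m[225:]=0
q=W[m]
for z in range(125,168,5):
    s=q[abs(q[:,2]-z)<2.5]
    if len(s)>2: print(z,len(s),s.min(0),s.max(0),'mid',(s[:,0].min()+s[:,0].max())/2)
"
```

```text
w14 [ 578.03435317 -101.98373232  202.5760354 ] 3.0981944444444443
w15 [ 577.52714139 -101.49576024  201.26733672] 4.680416666666667
125 153 [570.9 -86.3 123.6] [592.6 -77.9 127.5] mid 581.7511867609564
130 48 [571.9 -85.9 127.5] [595.4 -77.4 132.4] mid 583.6886028998516
135 24 [572.  -84.7 132.8] [596.  -77.5 137.4] mid 584.0018303847426
140 24 [572.1 -84.4 137.9] [595.6 -77.5 142.3] mid 583.8082992319427
145 27 [573.  -84.  142.5] [596.6 -77.8 147.3] mid 584.8106627652994
150 24 [573.1 -85.6 147.6] [597.7 -77.8 152.4] mid 585.3955759740163
155 55 [573.9 -88.3 152.7] [598.1 -77.8 157.4] mid 585.976078417
160 369 [574.6 -88.9 157.5] [597.  -78.1 162.5] mid 585.8169563672561
165 36 [578.9 -87.4 162.5] [591.  -79.5 164. ] mid 584.9411577679233
```

View pics/w16_c.png

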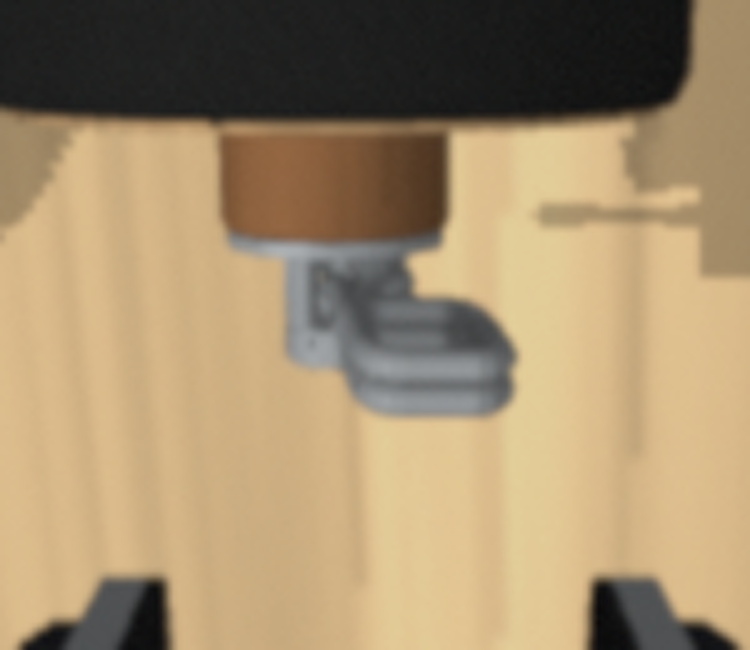

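```bash
python3 -c "
from station import bot
print(bot.hand_in())"
```

```text
the job is handed in; nothing more can be done
None
```

I finished the job and handed it in at about 23 s of the 67 s allowed. The hand-in gives no verdict, so these are my own last checks.

- **Wheel:** I pushed it home with two fingers straddling the axle until it stopped dead. The push reached about 33 N at the stop. The washer position was unchanged after fitting, within about 0.6 mm.
- **Clip:** I lifted the large R-clip from the rack and found the hole without pressing on the axle. The push peaked at about 6–7 N, turned into a pull of about 7 N, and the force was back near its resting value before I let go.
- **Seat and rest:** The seat point measured within about 1 mm across and 1.5 mm in height of the axle's axis. The clip was at rest and the gripper was clear of everything.
- **Tilt:** The clip settled leaning about 0.08–0.10 rad after release, so it is not perfectly upright. That is under the 0.15 rad limit and matches the leg's play in the hole.
- **Bow:** I judged it closed from the force returning to its resting value and from the pictures. I could not measure its angle directly.
- **Rack:** The small clip and T-pin are where they were.

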